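# Start the lidding press's screw in its boss

### The job

Lift the lantern off its charging stand by its handle and set it down gently, upright, on the bench close beside the lidding press to light the work. Then start the press's screw, which stands loose in its threaded boss: with a light touch that leaves it free to ride up and fall, turn the handwheel backward (anticlockwise from above) until the thread rides up and you feel it drop, then forward (clockwise) one full turn, never pulling the screw up out of the boss. Finish while holding: keep the fingers gripped on the wheel's rim or a spoke, wheel still and screw started by that one turn, and leave the jar, the pad, the tin and the white bottle where they are.

Things in the scene. Friction and masses are not known exactly. Their poses are not given: they have to be found in the camera images.
- screw: press screw: grey three-spoke handwheel, 200 mm across, on an upright spindle, 0.9 kg. Origin on the axis in the wheel's plane, z up, x along one spoke (others at 120, 240 deg). Rim: 16 mm round bar on a 92 mm radius; spokes 12 mm round, all centred in the plane. Hub 42 mm across, from 20 mm below to 21 mm above the plane. It only turns and slides, cannot tilt; turns with about 0.1 N m or less
- wheel_window (a point): point in the wheel's plane midway between two spokes, 53 mm from the axis, turning with the wheel: the middle of one of three equal openings, 63 mm wide from hub to rim. Shut fingers put in from above can push a spoke round in a circle either way with the wrist not turning, and the screw stays free to rise and fall; between two spokes they have some 1.3 rad of play. z up, x away from the axis
- screw_height (a joint): height of the screw (m), up positive, 0 = just dropped into the thread's start. Right-hand thread, pitch 6 mm. It starts loose at 0.001 to 0.0045. Turned back it rides up 6 mm a turn to about 0.0055, then drops to 0 (give or take 0.0005); the wheel angle of the drop is unknown, 0.3 to 0.75 turn from the start (further back: again each turn). Then forward: -0.006 after one turn; end stop -0.014
- boss_mouth (a point): centre of the top face of the press's brass boss, on the screw's axis, 165 mm above the bench, z up, axes square to the press; the wheel's plane is 50 mm higher at screw height 0. The bolted-down press has a base plate 220 x 220 mm, 20 mm thick, centred under it, two columns 88 mm off along y and, below the wheel, a crosshead (top at 145 mm, column nuts to 164 mm)
- lantern: round battery lantern, 0.4 to 0.75 kg, 84 mm across; origin at the centre of its underside, z up. Close beside the press means its axis within 0.33 m of the screw's axis, on the bench, clear of the base plate and the wheel. It shines all round: yaw does not matter
- lantern_handle (a point): middle of the lantern's fixed carrying handle, 196 mm above its underside: a bar 12 mm thick along this frame's y, straight for 60 mm, on two uprights 37 mm either side; z up. The lantern's cap is 46 mm below the bar's centre line, so fingers fit under it
- stand: the lantern's black charging stand, fixed: a round cup 132 mm across; origin at the centre of its underside on the bench. The lantern rests in it 36 mm above the bench, inside a lip that reaches 48 mm and leaves some 6 mm of play all round
- pad: the press's pressure pad, a steel disc 64 mm across and 26 mm high with a neck, lying on the press's base plate (a bystander, leave it); origin at the centre of its underside
- jar: squat glass jar with a metal lid, 60 mm across, 52 mm high, standing on the press's base plate under the screw (a bystander); origin at the centre of its underside
- tin: round tin, 72 mm across, 70 mm high (a bystander); origin at the centre of its underside
- bottle: white plastic bottle, 48 mm across, 130 mm high (a bystander); origin at the centre of its underside

How it is judged:
By the outcome, as a careful person would: the job done as asked, in the order asked, and still so for the second after the job is handed in, while the arm keeps its last pose, push and grip.
It also fails if it takes over 67 s, if anything falls off the work surface, if the arm or the gripper's body presses on something with over 40 N, if the wrist force passes 120 N, or if a joint passes its speed limit or range.

### The arm

A 7-joint arm with a two-finger parallel gripper is mounted at the origin on the work surface. World frame = base frame: x ahead of the robot, y to its left, z up, the work surface at z = 0. Lengths are in m, angles in degrees, forces in N, time in s.
With the tool pointing down it reaches from about 0.425 to 0.875 m from the base axis. Payload 4.7 kg.
Tool frame: the origin (TCP) lies at the very end of the fingers, on their centre line; the grasp point (between the pads) lies 19 mm behind it; z points along the fingers, y is the direction in which the jaws open and shut (so a half turn about z gives the same grasp; the last joint's range is limited). The gripper opens to 87 mm and grips with 3 to 60 N. Pads are 19 mm wide; open, the fingers measure 117 mm over their backs; the gripper's body (75 mm by 190 mm) begins 51 mm behind the grasp point.
Start: joints at [65.094, 18.392, -4.016, 83.108, 1.295, 78.541, -3.26], TCP at [0.282, -0.586, 0.193] pointing down, gripper open.
Joint ranges: [-163.93, 163.93], [-17.29, 119.83], [-79.2, 71.16], [3.27, 140.29], [-89.18, 269.18], [5.43, 117.66], [-154.24, 154.24]. Speed limits (degrees/s): [147.25, 147.25, 180, 180, 180, 180, 180].

### API

Orientations are given as [roll, pitch, yaw] about the fixed x, y, z axes, in that order (R = Rz(yaw) Ry(pitch) Rx(roll)).
In Python, from cell import monitor, imaging, ticket, spot_in, pinpoint gives the robot as it stands.
- The arm moves only by the tool servo_tool, never from a script. Its argument "targets" is a list of rows, each a list of 5 numbers: the opening in per cent of the stroke, from 0 (shut) to 100 (fully open), then the shift along the tool's x, y, z in m, then the turn about the tool's z in rad. In form: [[grip, dx, dy, dz, turn], ...]. A call has 1 to 5 rows; each row is the pose to reach, as a shift and turn from the pose commanded when the call began, along the tool's axes at that moment; what a row does not reach only later rows make up. A row lasts 1/8 s, in which the tool goes at most 62.5 mm and 10.7 degrees, less where a joint would pass 70% of its speed; a pose out of reach is approached as far as the arm can. A call with a gripper value outside its range is refused whole. The fingers move at their own pace and stop on an object; "grip_force" is the grip in N (left out, the last holds). Time passes only in rows, so rows that repeat a pose let the fingers close. It gives the time, the measured TCP pose, the force and the opening at its end, in the units of the state.
- monitor.get_obs(): the state, without advancing time (a new reading comes with each control period).
- imaging.read_camera(name): name is "side" or "top"; returns a dict with "frame" (384x512x3 uint8, blue, green, red), "depth" (384x512 float32, m along the optical axis (not along the pixel's ray), 0 where there is no reading), "K" (3x3 intrinsics, pixels), "world_from_camera" (4x4, takes a point from camera to world coordinates). Camera axes: x right, y down, z forward; pixel columns grow to the right and rows downward; lengths in m; the calibration is good to about 2 mm. A picture is of the moment at which its call begins.
- ticket.sign_off(): hands the job in, once; it reports no verdict.
Trained networks look in the newest picture that a camera, given by its name, has taken for a name from the list of things; names that differ only in an ending like _2 or _b are one class to them, and where a whole thing is asked for, a point or a joint stands for the part that bears it (a point fixed in the world has none). Each returns a list of dicts, best first, with "confidence" (0 to 1); they miss things now and then, are a little off and sometimes report something else, mostly with a low value. They report only what shows in the picture. A call takes as long as a camera call.
- spot_in(camera, label): "at" ([column, row] in pixels, amid what is visible of it).
- pinpoint(camera, label): "at" ([column, row] in pixels: a listed point, or the origin of a listed thing).
The state is a dict: "time_s": time; "qpos": joint angles; "joint_velocities": joint speeds; "effort": joint torques, N m; "tool_pos": TCP position; "tool_rot": TCP orientation; "force": force on the tool from outside, world axes, zero at the start; "wrist_torque": the same for the moment, N m; "grip_width": finger opening in m.
Only numpy, scipy, OpenCV 4.12 (cv2) and the standard library are available. Lean on these libraries where they do the work, as an engineer would, in place of code of your own. Each camera call takes 0.05 s, during which the arm holds its last target.

## Working session

There is one attempt and no reset: what is moved stays moved. The work goes in short steps, Python scripts to look and compute and a tool call to move; the robot and the scene stay as the last step left them, time stands still between calls to the robot, and variables do not carry over. Pictures are saved under pics/ and viewed, and the job is handed in when it is done.

Besides the shell and the picture viewer there is one more tool, called after ">>>" as name(argument=value, ...), one argument or row to a line, values as JSON. servo_tool: Moves the arm, as the interface text tells. Its arguments: {"type":"object","properties":{"targets":{"type":"array","items":{"type":"array","items":{"type":"number"}}},"grip_force":{"type":"number"}},"required":["targets"]}

```bash
ls; mkdir -p pics
cat > h.py <<'E'
import numpy as np, cv2
from cell import monitor, imaging, ticket, spot_in, pinpoint
def W(c,px,d=None,z=None):
    K=c["K"];T=np.array(c["world_from_camera"])
    r=np.array([(px[0]-K[0][2])/K[0][0],(px[1]-K[1][2])/K[1][1],1.])
    if z is not None:
        v=T[:3,:3]@r; s=(z-T[2,3])/v[2]; return T[:3,3]+s*v
    if d is None:
        u,v=int(round(px[0])),int(round(px[1])); p=c["depth"][max(0,v-2):v+3,max(0,u-2):u+3]; p=p[p>0]; d=np.median(p) if p.size else np.nan
    return T[:3,:3]@(r*d)+T[:3,3]
def cloud(c):
    K=c["K"];T=np.array(c["world_from_camera"]);d=c["depth"]
    v,u=np.mgrid[0:d.shape[0],0:d.shape[1]]
    P=np.stack([(u-K[0][2])/K[0][0]*d,(v-K[1][2])/K[1][1]*d,d],-1)
    return P@T[:3,:3].T+T[:3,3]
E
python3 - <<'E'
from h import *
np.set_printoptions(precision=4,suppress=True)
print(monitor.get_obs())
for n in ["side","top"]:
    c=imaging.read_camera(n); cv2.imwrite(f"pics/{n}0.png",c["frame"]); np.savez(f"{n}0.npz",**c)
    print(n,c["world_from_camera"],c["K"])
    for l in ["screw","wheel_window","boss_mouth","lantern","lantern_handle","stand","pad","jar","tin","bottle"]:
        for r in pinpoint(n,l)[:3]: print(l,np.array(r["at"]),round(r["confidence"],2),W(c,r["at"]))
E
```

```text
pics
{'time_s': 0.0, 'qpos': array([65.0911, 18.4407, -4.0152, 83.175 ,  1.2934, 78.5411, -3.2595]), 'joint_velocities': array([-0.0882, -0.0247, -0.0645,  0.0649,  0.0765,  0.0265, -0.13  ]), 'effort': array([  0.0012, -49.1288,  -0.403 , -31.2523,  -0.0639,   0.0437,
         0.0002]), 'tool_pos': array([ 0.2817, -0.5851,  0.1915]), 'tool_rot': array([-179.8884,    0.0043,   25.7184]), 'force': array([-1.099 , -0.1227, -0.4381]), 'wrist_torque': array([-0.0092, -0.0055, -0.0244]), 'grip_width': 0.08695364593686218}
side [[ 0.9613 -0.2155  0.1713  0.418 ]
 [-0.2751 -0.7243  0.6323 -0.6185]
 [-0.0122 -0.655  -0.7556  0.8884]
 [ 0.      0.      0.      1.    ]] [[422.3379   0.     254.1457]
 [  0.     422.3379 195.829 ]
 [  0.       0.       1.    ]]
screw [269.2 252.5] 0.67 [ 0.5546 -0.2122  0.2355]
wheel_window [287.  268.5] 0.91 [ 0.6246 -0.1379  0.0292]
boss_mouth [266.4 272.9] 0.67 [ 0.5486 -0.2165  0.1731]
boss_mouth [202.9 170.8] 0.65 [0.4973 0.2154 0.0465]
lantern [199.9 164.6] 0.64 [0.4925 0.224  0.0641]
lantern_handle [193.7 106.9] 0.92 [0.5019 0.2556 0.2351]
lantern_handle 
[... 636 characters left out ...]
 0.       0.       1.    ]]
screw [338.1 187.7] 0.67 [ 0.5508 -0.1979  0.2391]
wheel_window [354.8 177.1] 0.81 [ 0.5949 -0.2647  0.1427]
boss_mouth [332.3 192.8] 0.87 [ 0.5412 -0.187   0.2264]
boss_mouth [322.4 204.1] 0.57 [ 0.5257 -0.1785  0.1471]
lantern [159.1 219.6] 0.62 [0.4882 0.2231 0.1661]
lantern_handle [131.9 211.8] 0.78 [0.5001 0.2684 0.2327]
pad [324.4 202.8] 0.67 [ 0.529  -0.1837  0.1467]
pad [322.3 226.5] 0.64 [ 0.4644 -0.1616  0.2231]
jar [323.  201.9] 0.38 [ 0.5311 -0.1801  0.1479]
tin [277.7 154.7] 0.92 [ 0.6747 -0.0749  0.0701]
tin [332.7 188.6] 0.5 [ 0.5499 -0.1869  0.2328]
bottle [231.1 166.8] 0.61 [0.6417 0.0542 0.0677]
bottle [322.6 201.2] 0.45 [ 0.5328 -0.179   0.1487]
```

View pics/side0.png

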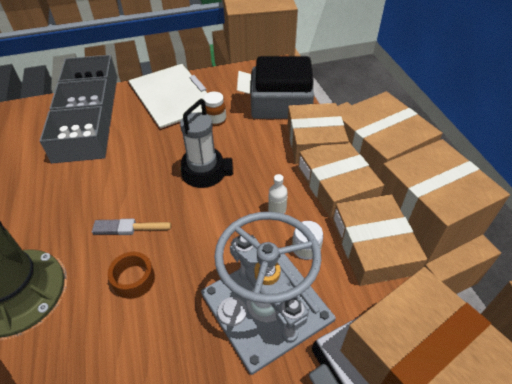

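View pics/top0.png

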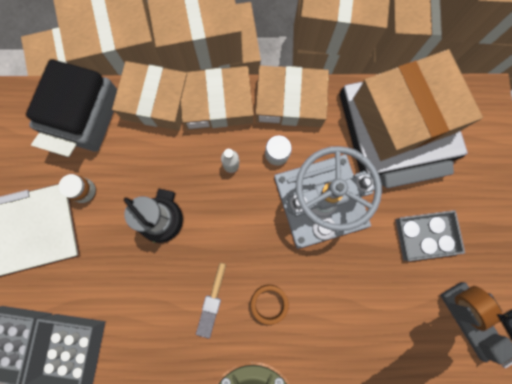

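Run:
```python
from h import *
from scipy.optimize import least_squares
np.set_printoptions(precision=4,suppress=True)
P=[]
for n in ["side","top"]:
    c=dict(np.load(n+"0.npz")); p=cloud(c).reshape(-1,3)[c["depth"].ravel()>0]
    w=p[(p[:,2]>0.212)&(p[:,2]<0.236)&(np.hypot(p[:,0]-.545,p[:,1]+.19)<.125)]
    h=p[(p[:,2]>0.215)&(np.hypot(p[:,0]-.5,p[:,1]-.26)<.09)]
    print(n,len(w),w.mean(0),w.max(0),w.min(0),len(h),h.mean(0),h.min(0),h.max(0))
    u,s,v=np.linalg.svd((h-h.mean(0))[:,:2],full_matrices=False);print(s,v[0], np.degrees(np.arctan2(v[0,1],v[0,0])))
    t=(h-h.mean(0))[:,:2]@v[0];print('mid',h.mean(0)[:2]+v[0]*(t.min()+t.max())/2,t.max()-t.min())
    l=least_squares(lambda q:np.hypot(w[:,0]-q[0],w[:,1]-q[1])-.092,[.545,-.19],loss='soft_l1',f_scale=.004);print('axis',l.x)
    r=np.hypot(w[:,0]-l.x[0],w[:,1]-l.x[1]);a=np.degrees(np.arctan2(w[:,1]-l.x[1],w[:,0]-l.x[0]))
    m=(r>.03)&(r<.078)
    print('spoke hist',np.histogram(a[m],bins=36,range=(-180,180))[0])
    hub=p[(np.hypot(p[:,0]-l.x[0],p[:,1]-l.x[1])<.018)&(p[:,2]>.2)]; print('hubz',np.percentile(hub[:,2],[5,50,95]), 'rim z',np.percentile(w[(r>.085)&(r<.1)][:,2],[50,80,95]))
```

```text
side 3374 [ 0.5521 -0.2122  0.2247] [ 0.6536 -0.1045  0.2359] [ 0.4552 -0.3027  0.2125] 166 [0.5003 0.255  0.2325] [0.4692 0.2266 0.216 ] [0.536  0.2864 0.2413]
[0.3484 0.0385] [-0.7531 -0.6579] -138.86317952672076
mid [0.504  0.2583] 0.08525952128675027
axis [ 0.5535 -0.2055]
spoke hist [ 0  0  0  0  1 89 71  0  0  0  0  0  0  0  0  0  0 99 57  1  0  0  0  0
  0  0  0  0  4 76 60  0  0  0  0  0]
hubz [0.218  0.2336 0.2404] rim z [0.2253 0.2267 0.2279]
top 2348 [ 0.5516 -0.201   0.2253] [ 0.6514 -0.1022  0.2359] [ 0.4542 -0.3     0.2126] 210 [0.4994 0.2587 0.2354] [0.4683 0.2306 0.2158] [0.5347 0.291  0.2433]
[0.3588 0.0495] [-0.7448 -0.6673] -138.13888070973022
mid [0.5014 0.2605] 0.0842330350852673
axis [ 0.5533 -0.2004]
spoke hist [ 0  0  0  0  0 64 47  1  0  0  0  0  0  0  0  0  1 59 42  0  0  0  0  0
  0  0  0  0  0 61 46  0  0  0  0  0]
hubz [0.2301 0.2341 0.2409] rim z [0.2256 0.2272 0.2287]
```

The lantern is in its stand at about (155,215) in the top picture, with its handle near (0.502, 0.259) and the bar at about 41.5°. The wheel axis is near (0.553, -0.203), with spokes at about 0 and ±120°. The bottle is at (230,160) and the tin at (278,150). The bench between lantern and press is free.

```bash
cat >> h.py <<'E'
def mv(x,y,z,yaw=None,p=None,y0=None):
    o=monitor.get_obs()
    p=np.array(o["tool_pos"]) if p is None else p
    y0=o["tool_rot"][2] if y0 is None else y0
    c,s=np.cos(np.radians(y0)),np.sin(np.radians(y0)); d=np.array([x,y,z])-p
    t=0 if yaw is None else -np.radians((yaw-y0+180)%360-180)
    return np.round([c*d[0]+s*d[1], s*d[0]-c*d[1], -d[2], t],4)
E
python3 - <<'E'
from h import *
print(mv(.30,-.56,.36,41.5)); 
y=41.5
for a,b in [((.3,-.56,.36),(.48,-.30,.36)),((.48,-.30,.36),(.52,0,.36)),((.52,0,.36),(.502,.259,.33))]:
    print(mv(*b,p=np.array(a),y0=y))
E
```

```text
[ 0.0274 -0.0153 -0.1673 -0.2755]
[ 0.3071 -0.0755 -0.      0.    ]
[ 0.2287 -0.1982 -0.      0.    ]
[ 0.1581 -0.2059  0.03    0.    ]
```

>>> servo_tool(
  targets=[
    [100,0,0,-0.06,-0.1],
    [100,0.01,0,-0.12,-0.2],
    [100,0.027,-0.014,-0.168,-0.275],
    [100,0.027,-0.014,-0.168,-0.275],
  ],
  grip_force=25,
)

```text
time_s: 1.6
tool_pos: [0.3029, -0.5613, 0.3667]
tool_rot: [179.4, 0.0, 41.7]
force: [0.6, -0.3, -0.7]
grip_width: 0.0873
```

>>> servo_tool(
  targets=[
    [100,0.061,-0.015,0,0],
    [100,0.122,-0.03,0,0],
    [100,0.183,-0.045,0,0],
    [100,0.244,-0.06,0,0],
    [100,0.305,-0.075,0,0],
  ],
)

```text
time_s: 2.22
tool_pos: [0.4786, -0.303, 0.3595]
tool_rot: [-179.9, 0.0, 41.4]
force: [-0.2, -0.9, -0.0]
grip_width: 0.0869
```

>>> servo_tool(
  targets=[
    [100,0.046,-0.04,0,0],
    [100,0.092,-0.08,0,0],
    [100,0.138,-0.12,0,0],
    [100,0.184,-0.16,0,0],
    [100,0.229,-0.198,0,0],
  ],
)

```text
time_s: 2.85
tool_pos: [0.5183, -0.0029, 0.3596]
tool_rot: [-180.0, 0.1, 41.4]
force: [0.4, 0.5, -0.4]
grip_width: 0.087
```

>>> servo_tool(
  targets=[
    [100,0.035,-0.045,0,0],
    [100,0.07,-0.09,0.01,0],
    [100,0.11,-0.14,0.02,0],
    [100,0.158,-0.206,0.03,0],
    [100,0.158,-0.206,0.03,0],
  ],
)

```text
time_s: 3.48
tool_pos: [0.4982, 0.2588, 0.329]
tool_rot: [-179.9, 0.1, 41.8]
force: [1.3, 0.3, 0.5]
grip_width: 0.0873
```

Run:
```python
from h import *
print(mv(.502,.259,.33,41.5))
```

```text
[ 0.0029  0.0024 -0.001   0.0057]
```

>>> servo_tool(
  targets=[
    [100,0.003,0.0025,0.03,0],
    [100,0.003,0.0025,0.06,0],
    [100,0.003,0.0025,0.09,0],
    [100,0.003,0.0025,0.116,0],
    [100,0.003,0.0025,0.116,0],
  ],
)

```text
time_s: 4.1
tool_pos: [0.503, 0.2532, 0.2117]
tool_rot: [-179.9, 0.3, 41.4]
force: [-0.2, -0.4, -0.5]
grip_width: 0.0871
```

Run:
```python
from h import *
o=monitor.get_obs();print(o["tool_pos"],o["force"])
for n in ["side","top"]:
    c=imaging.read_camera(n); cv2.imwrite(f"pics/{n}1.png",cv2.resize(c["frame"][70:230,80:300],None,fx=3,fy=3))
```

```text
[0.50303698 0.25315829 0.21170643] [-0.1723665  -0.41488136 -0.45243727]
```

View pics/side1.png

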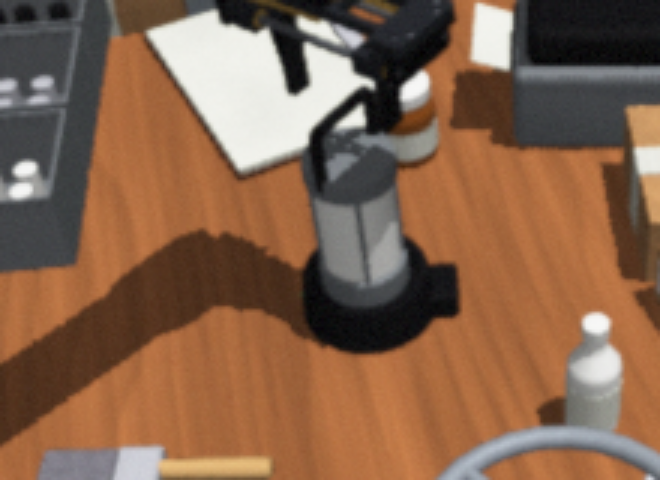

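>>> servo_tool(
  targets=[
    [100,0.003,-0.004,0,0],
    [50,0.003,-0.004,0,0],
    [0,0.003,-0.004,0,0],
    [0,0.003,-0.004,0,0],
    [0,0.003,-0.004,0,0],
  ],
  grip_force=30,
)

```text
time_s: 4.82
tool_pos: [0.5042, 0.2596, 0.2146]
tool_rot: [180.0, 0.0, 41.5]
force: [-0.1, -0.1, 0.0]
grip_width: 0.0544
```

>>> servo_tool(
  targets=[
    [0,0,0,0,0],
    [0,0,0,0,0],
  ],
)

```text
time_s: 5.08
tool_pos: [0.5042, 0.2596, 0.2146]
tool_rot: [180.0, 0.0, 41.5]
force: [0.1, -0.3, -0.0]
grip_width: 0.0345
```

Run:
```python
from h import *
o=monitor.get_obs();print(o["tool_pos"],o["force"],o["wrist_torque"],o["grip_width"])
```

```text
[0.50415465 0.25958533 0.21459536] [ 0.05048847 -0.26818113 -0.02348988] [ 0.00483153  0.00553194 -0.01082153] 0.03454289677613753
```

>>> servo_tool(
  targets=[
    [0,0,0,0,0],
    [0,0,0,0,0],
    [0,0,0,0,0],
    [0,0,0,0,0],
  ],
)

```text
time_s: 5.58
tool_pos: [0.5041, 0.2597, 0.2146]
tool_rot: [180.0, 0.0, 41.5]
force: [0.2, 0.1, 0.2]
grip_width: 0.0018
```

>>> servo_tool(
  targets=[
    [0,0,0,-0.01,0],
    [0,0,0,-0.02,0],
    [0,0,0,-0.035,0],
    [0,0,0,-0.05,0],
    [0,0,0,-0.06,0],
  ],
)

```text
time_s: 6.2
tool_pos: [0.5045, 0.2599, 0.2762]
tool_rot: [180.0, -0.1, 41.5]
force: [-1.0, -0.3, 0.9]
grip_width: 0.0008
```

Run:
```python
from h import *
o=monitor.get_obs();print(o["tool_pos"],o["force"],o["wrist_torque"],o["grip_width"])
for n in ["side"]:
    c=imaging.read_camera(n); cv2.imwrite(f"pics/{n}2.png",cv2.resize(c["frame"][50:210,80:300],None,fx=3,fy=3))
o=monitor.get_obs()
print(mv(.46,.04,.28,41.5), o["tool_pos"],o["force"])
```

```text
[0.50449061 0.25994531 0.27620236] [-1.02657453 -0.31204747  0.88426522] [-0.07438605 -0.0654012  -0.02655384] 0.0008262978048309659
[-0.1795  0.1353 -0.0029 -0.0006] [0.50491614 0.26019435 0.27713844] [-0.08379142  0.15434374  0.22429289]
```

View pics/side2.png

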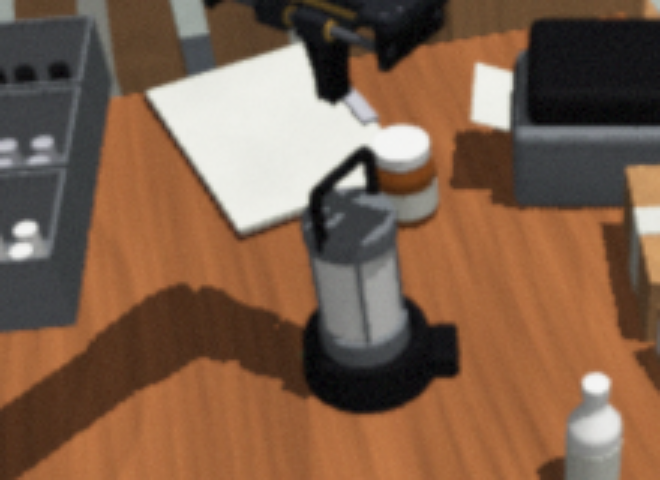

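Run:
```python
from h import *
np.set_printoptions(precision=4,suppress=True)
for n in ["side","top"]:
    c=imaging.read_camera(n); cv2.imwrite(f"pics/{n}3.png",cv2.resize(c["frame"][100:260,60:280],None,fx=3,fy=3))
    for r in pinpoint(n,"lantern_handle"): print(n,r,W(c,r["at"]),W(c,r["at"],z=.232))
    p=cloud(c).reshape(-1,3)[c["depth"].ravel()>0]
    h=p[(p[:,2]>0.225)&(p[:,2]<.25)&(np.hypot(p[:,0]-.5,p[:,1]-.26)<.09)]
    print(len(h),h.mean(0),h.min(0),h.max(0))
    # cylinder points relative to grip
    cap=p[(p[:,2]>0.175)&(p[:,2]<.195)&(np.hypot(p[:,0]-.5,p[:,1]-.26)<.06)]
    print('cap',len(cap),cap.mean(0),cap.min(0),cap.max(0))
    lip=p[(p[:,2]>0.04)&(p[:,2]<.056)&(np.hypot(p[:,0]-.5,p[:,1]-.23)<.1)];print('lip',lip.min(0),lip.max(0),lip.mean(0))
    fi=p[(p[:,2]>0.27)&(p[:,2]<.29)&(np.hypot(p[:,0]-.5,p[:,1]-.26)<.06)]
    print('tip',len(fi),fi.mean(0) if len(fi) else 0)
```

```text
side {'at': [192.7, 106.6], 'confidence': 0.6} [0.4995 0.256  0.2363] [0.5001 0.2617 0.232 ]
138 [0.4999 0.2549 0.2348] [0.4699 0.2278 0.2254] [0.5355 0.2863 0.2405]
cap 538 [0.5044 0.2518 0.1854] [0.461  0.2135 0.1757] [0.5434 0.3012 0.1947]
lip [0.4425 0.195  0.0401] [0.5629 0.2966 0.0559] [0.5005 0.2314 0.0473]
tip 0 0
top {'at': [133.9, 212.9], 'confidence': 0.87} [0.4971 0.2625 0.2368] [0.4976 0.264  0.232 ]
top {'at': [163.5, 222.2], 'confidence': 0.65} [0.4885 0.2306 0.0881] [0.4762 0.1967 0.232 ]
124 [0.4885 0.2492 0.236 ] [0.4682 0.2321 0.2268] [0.511  0.2688 0.2408]
cap 732 [0.4993 0.2559 0.186 ] [0.4599 0.2198 0.1757] [0.5413 0.302  0.1937]
lip [0.4413 0.1992 0.0401] [0.5625 0.309  0.0559] [0.4931 0.2373 0.0476]
tip 0 0
```

View pics/top3.png

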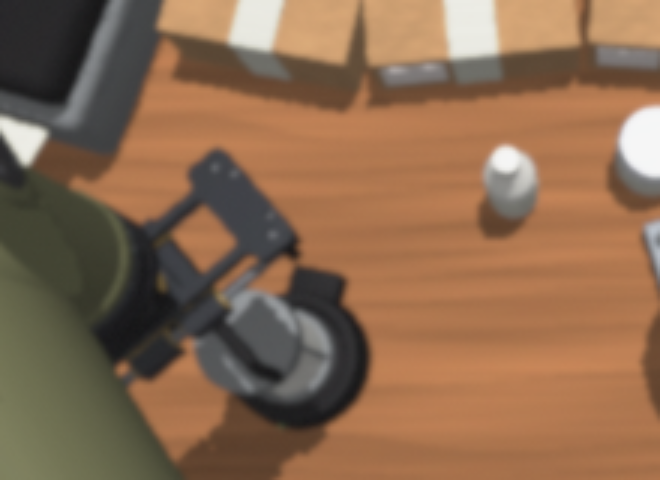

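Run:
```python
from h import *
np.set_printoptions(precision=4,suppress=True)
c=dict(np.load("side0.npz"));K=c["K"];T=np.linalg.inv(c["world_from_camera"])
def pr(p):
    q=T[:3,:3]@np.array(p)+T[:3,3]; return (K@q/q[2])[:2]
print('tip now',pr([.5049,.2602,.277]),'obs 191,83')
y=np.radians(41.4);ty=np.array([np.sin(y),-np.cos(y),0])
t=np.array([.503,.2532,.2117])
for s in (-.0435,-.058,.0435,.058): print(s,(pr(t+s*ty)-[80,70])*3)
print('bar',[(pr([.501+a*.03*.75,.258+a*.03*.66,.232])-[80,70])*3 for a in (-1,0,1)])
o=monitor.get_obs();print(o)
```

```text
tip now [192.5069  91.6077] obs 191,83
-0.0435 [306.2875 117.806 ]
-0.058 [293.2274 112.3385]
0.0435 [387.3528 151.7435]
0.058 [401.3324 157.5959]
bar [array([317.5637, 131.2443]), array([339.9805, 112.1884]), array([361.7179,  93.7099])]
{'time_s': 6.45, 'qpos': array([ 10.3254,  10.7156, -46.0992,  86.4692,   7.7177,  86.1407,
       -84.331 ]), 'joint_velocities': array([ 0.1503,  0.2501,  0.1267,  0.3778, -0.0119, -0.0448,  0.0523]), 'effort': array([ -0.0525, -33.737 ,  -4.252 , -32.0424,  -0.0386,  -0.0744,
         0.0002]), 'tool_pos': array([0.5039, 0.2594, 0.2742]), 'tool_rot': array([-179.9955,    0.0495,   41.4685]), 'force': array([-0.2085,  0.3305,  0.3914]), 'wrist_torque': array([-0.0431,  0.046 , -0.0454]), 'grip_width': 0.00041879325105525887}
```

View pics/side3.png

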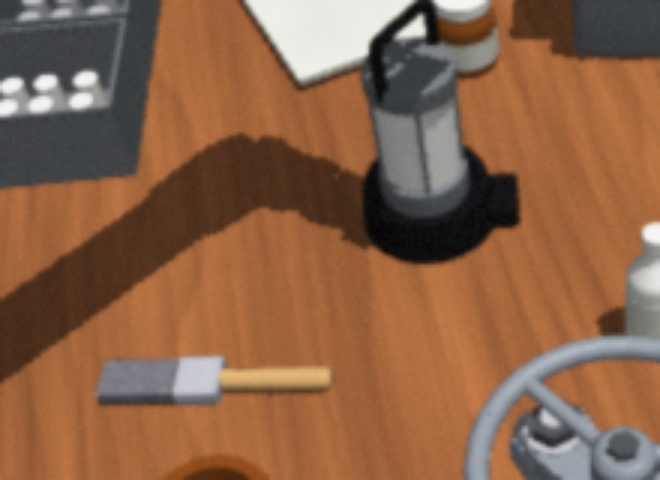

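View pics/top1.png

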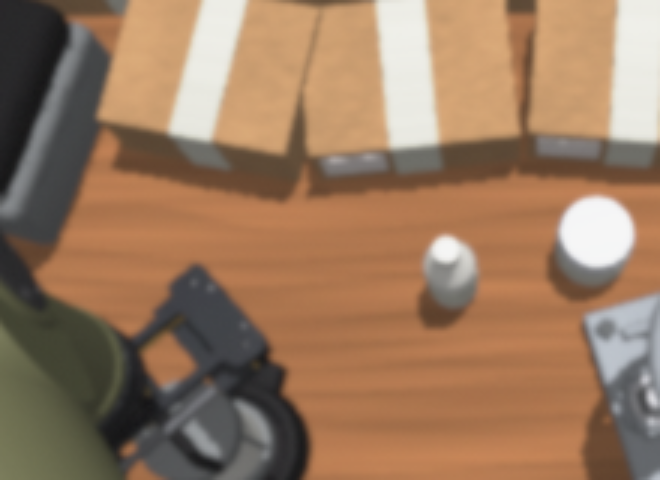

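Run:
```python
from h import *
np.set_printoptions(precision=4,suppress=True,linewidth=150)
c=imaging.read_camera("side");print(monitor.get_obs()["tool_pos"])
np.savez("side4.npz",**c)
p=cloud(c);d=c["depth"]
for v in range(60,100,2): print(v,[ (round(float(p[v,u,0]),3),round(float(p[v,u,1]),3),round(float(p[v,u,2]),3)) if d[v,u]>0 else None for u in (184,188,190,192,196)])
cv2.imwrite("pics/side4.png",cv2.resize(c["frame"][30:130,130:260],None,fx=6,fy=6))
```

```text
[0.5039 0.2594 0.274 ]
60 [(0.492, 0.215, 0.391), (0.501, 0.215, 0.39), (0.504, 0.21, 0.392), (0.509, 0.209, 0.392), (0.52, 0.229, 0.378)]
62 [(0.492, 0.219, 0.385), (0.499, 0.209, 0.389), (0.504, 0.211, 0.387), (0.507, 0.204, 0.39), (0.515, 0.198, 0.392)]
64 [(0.491, 0.219, 0.38), (0.499, 0.208, 0.385), (0.504, 0.217, 0.379), (0.511, 0.239, 0.364), (0.515, 0.198, 0.388)]
66 [(0.494, 0.256, 0.352), (0.502, 0.246, 0.356), (0.506, 0.244, 0.357), (0.51, 0.242, 0.358), (0.521, 0.256, 0.347)]
68 [(0.493, 0.255, 0.348), (0.501, 0.25, 0.349), (0.505, 0.243, 0.352), (0.51, 0.246, 0.35), (0.52, 0.256, 0.342)]
70 [(0.492, 0.257, 0.342), (0.501, 0.25, 0.344), (0.505, 0.244, 0.347), (0.509, 0.244, 0.346), (0.52, 0.256, 0.337)]
72 [(0.492, 0.258, 0.336), (0.5, 0.252, 0.338), (0.504, 0.243, 0.343), (0.509, 0.244, 0.341), (0.52, 0.259, 0.329)]
74 [(0.491, 0.258, 0.33), (0.5, 0.254, 0.331), (0.504, 0.245, 0.336), (0.509, 0.25, 0.332), (0.519, 0.259, 0.324)]
76 [(0.531, 0.749, 0.01), (0.499, 0.25, 0.328), (0.503, 0.245, 0.331), (0.508, 0.247, 0.329), (0.518, 0.261, 0.318)]
78 [(0.528, 0.731, 0.013), 
[... 563 characters left out ...]
0.517, 0.663, 0.018), (0.53, 0.659, 0.018), (0.538, 0.666, 0.012), (0.545, 0.664, 0.011), (0.558, 0.658, 0.012)]
90 [(0.516, 0.661, 0.011), (0.529, 0.651, 0.015), (0.536, 0.652, 0.013), (0.543, 0.653, 0.011), (0.556, 0.647, 0.012)]
92 [(0.513, 0.643, 0.015), (0.527, 0.641, 0.014), (0.534, 0.642, 0.012), (0.54, 0.635, 0.015), (0.554, 0.637, 0.011)]
94 [(0.511, 0.634, 0.013), (0.525, 0.629, 0.014), (0.532, 0.629, 0.012), (0.539, 0.63, 0.01), (0.552, 0.626, 0.01)]
96 [(0.509, 0.621, 0.014), (0.523, 0.617, 0.014), (0.529, 0.617, 0.013), (0.536, 0.618, 0.011), (0.55, 0.618, 0.008)]
98 [(0.508, 0.615, 0.011), (0.521, 0.611, 0.011), (0.528, 0.609, 0.01), (0.534, 0.603, 0.014), (0.548, 0.603, 0.01)]
```

View pics/side4.png

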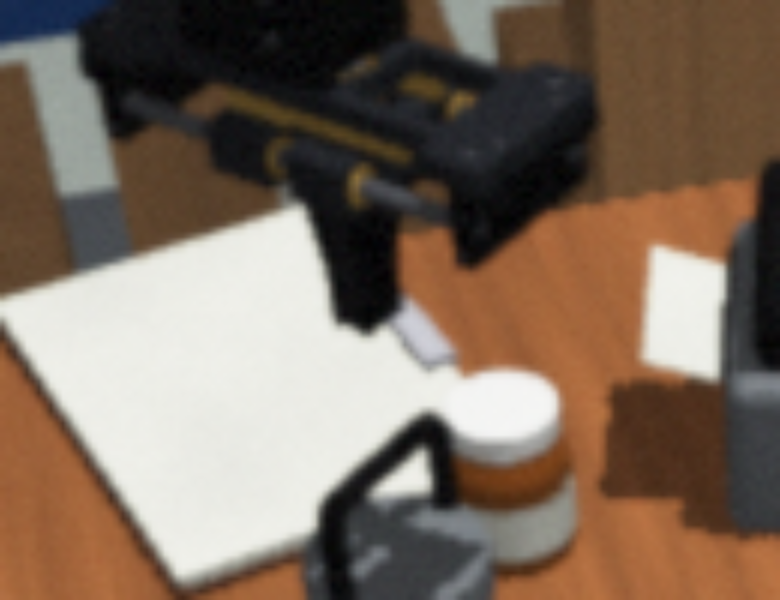

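The reported TCP reads about 30 mm lower than the fingertips seen in the depth picture: 0.274 against 0.304. So the fingers closed above the bar. I'll go lower, watching the force.

>>> servo_tool(
  targets=[
    [100,-0.001,0,0.01,0],
    [100,-0.002,0,0.02,0],
    [100,-0.002,0,0.03,0],
    [100,-0.002,0,0.03,0],
    [100,-0.002,0,0.03,0],
  ],
)

```text
time_s: 7.12
tool_pos: [0.5028, 0.2584, 0.2447]
tool_rot: [180.0, -0.0, 41.5]
force: [0.2, 0.3, -0.1]
grip_width: 0.0421
```

>>> servo_tool(
  targets=[
    [100,0,0,0,0],
    [100,0,0,0,0],
    [100,0,0,0.01,0],
    [100,0,0,0.02,0],
  ],
)

```text
time_s: 7.62
tool_pos: [0.5025, 0.2582, 0.2237]
tool_rot: [180.0, 0.0, 41.5]
force: [0.7, 0.6, -0.0]
grip_width: 0.0819
```

>>> servo_tool(
  targets=[
    [100,0,0,0.012,0],
    [100,0,0,0.022,0],
    [100,0,0,0.03,0],
    [100,0,0,0.035,0],
    [100,0,0,0.038,0],
  ],
)

```text
time_s: 8.25
tool_pos: [0.5026, 0.2584, 0.1864]
tool_rot: [-180.0, 0.0, 41.5]
force: [-0.8, 0.4, 0.3]
grip_width: 0.087
```

Run:
```python
from h import *
c=imaging.read_camera("side");o=monitor.get_obs();print(o["tool_pos"],o["force"])
cv2.imwrite("pics/side5.png",cv2.resize(c["frame"][50:150,130:260],None,fx=6,fy=6))
```

```text
[0.5025627  0.25827517 0.18619173] [-0.77178837  0.6844378   0.0389226 ]
```

View pics/side5.png

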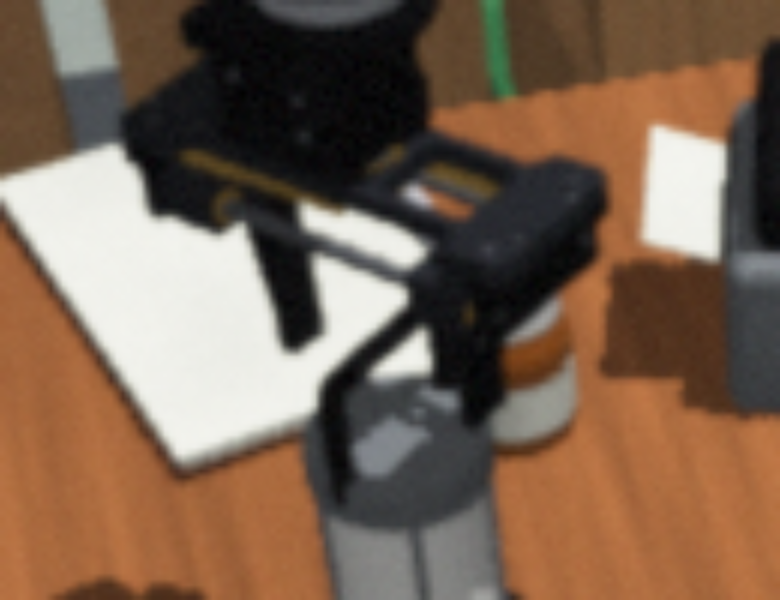

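The left finger at (293,345) and the right finger at (475,420) now straddle the bar, with the tips below it. Closing.

>>> servo_tool(
  targets=[
    [0,0,0,0,0],
    [0,0,0,0,0],
    [0,0,0,0,0],
    [0,0,0,0,0],
    [0,0,0,0,0],
  ],
)

```text
time_s: 8.93
tool_pos: [0.5027, 0.2583, 0.1867]
tool_rot: [180.0, -0.0, 41.5]
force: [0.2, -0.8, 0.7]
grip_width: 0.045
```

>>> servo_tool(
  targets=[
    [0,0,0,0,0],
    [0,0,0,0,0],
    [0,0,0,0,0],
    [0,0,0,0,0],
    [0,0,0,0,0],
  ],
)

```text
time_s: 9.55
tool_pos: [0.5024, 0.2587, 0.1867]
tool_rot: [-180.0, -0.0, 41.5]
force: [-0.3, 0.4, 0.6]
grip_width: 0.0111
```

Gripped at 11 mm (12 mm bar). Lift.

>>> servo_tool(
  targets=[
    [0,0,0,0,0],
    [0,0,0,-0.01,0],
    [0,0,0,-0.025,0],
    [0,0,0,-0.045,0],
    [0,0,0,-0.055,0],
  ],
  grip_force=40,
)

```text
time_s: 10.18
tool_pos: [0.5033, 0.2585, 0.2433]
tool_rot: [179.9, -0.1, 41.5]
force: [-0.2, 0.6, -4.7]
grip_width: 0.0111
```

Run:
```python
from h import *
c=imaging.read_camera("side");o=monitor.get_obs();print(o["tool_pos"],o["force"],o["wrist_torque"],o["grip_width"])
cv2.imwrite("pics/side6.png",cv2.resize(c["frame"][50:200,100:300],None,fx=4,fy=4))
print(mv(.46,.04,o["tool_pos"][2]))
```

```text
[0.50367948 0.25881043 0.24417498] [ 0.46755285  0.49868092 -3.62863591] [-0.02264516 -0.04283167  0.00342336] 0.010780027775688022
[-0.1776  0.1351 -0.      0.    ]
```

View pics/side6.png

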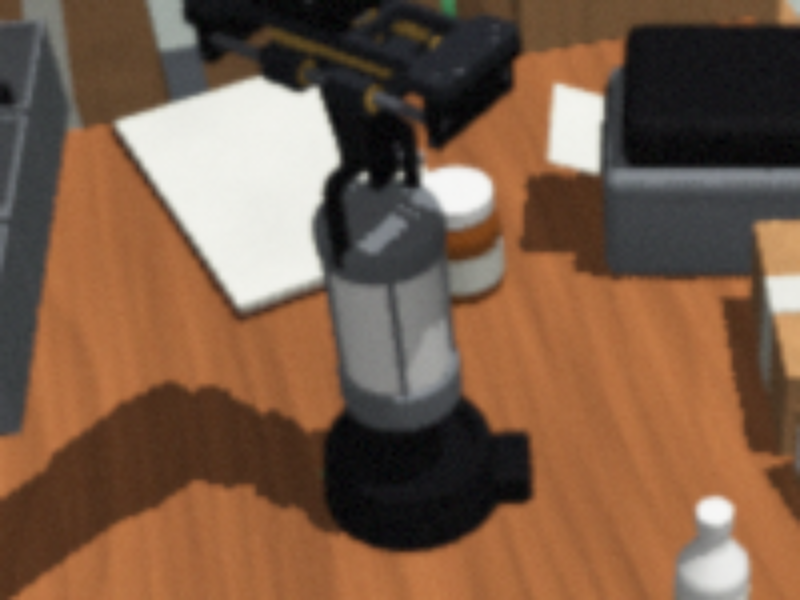

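>>> servo_tool(
  targets=[
    [0,-0.018,0.014,0,0],
    [0,-0.045,0.034,0,0],
    [0,-0.075,0.057,0,0],
    [0,-0.105,0.08,0,0],
    [0,-0.13,0.099,0,0],
  ],
)

```text
time_s: 10.85
tool_pos: [0.4702, 0.0962, 0.2413]
tool_rot: [180.0, 0.1, 41.4]
force: [0.9, -0.4, -4.0]
grip_width: 0.0107
```

>>> servo_tool(
  targets=[
    [0,-0.02,0.015,0,0],
    [0,-0.035,0.027,0.0,0],
    [0,-0.044,0.034,0.01,0],
    [0,-0.048,0.036,0.025,0],
    [0,-0.048,0.036,0.04,0],
  ],
)

```text
time_s: 11.48
tool_pos: [0.4581, 0.0397, 0.2]
tool_rot: [-179.9, 0.0, 41.5]
force: [0.3, 0.1, -4.7]
grip_width: 0.0107
```

Run:
```python
from h import *
o=monitor.get_obs();print(o["tool_pos"],o["force"],o["wrist_torque"],o["grip_width"])
c=imaging.read_camera("side");np.savez("s7.npz",**c)
cv2.imwrite("pics/side7.png",cv2.resize(c["frame"][100:300,130:330],None,fx=3,fy=3))
p=cloud(c).reshape(-1,3)[c["depth"].ravel()>0]
t=monitor.get_obs()["tool_pos"]
q=p[(np.hypot(p[:,0]-t[0],p[:,1]-t[1])<.05)&(p[:,2]>.02)&(p[:,2]<.19)];print(np.percentile(q,[0.5,1,2,5],axis=0)[:,2],np.percentile(q,95,axis=0))
```

```text
[0.45807465 0.03972878 0.19996867] [ 0.28569749  0.06150522 -4.70369212] [-0.01302104 -0.00171596  0.03868559] 0.010661797461540107
[0.05266545 0.05394701 0.05585517 0.06120985] [0.49372097 0.036981   0.183394  ]
```

View pics/side7.png

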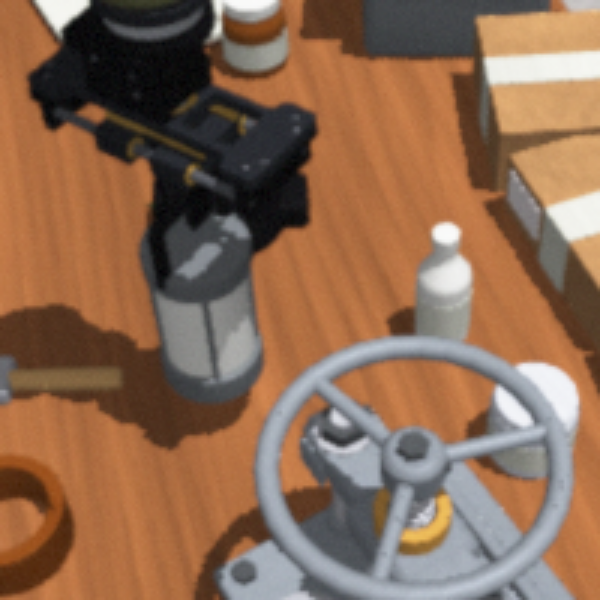

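>>> servo_tool(
  targets=[
    [0,0,0,0.012,0],
    [0,0,0,0.025,0],
    [0,0,0,0.036,0],
    [0,0,0,0.042,0],
    [0,0,0,0.044,0],
  ],
)

```text
time_s: 12.15
tool_pos: [0.4586, 0.0393, 0.1573]
tool_rot: [-180.0, 0.0, 41.5]
force: [0.6, 0.0, -4.4]
grip_width: 0.0108
```

>>> servo_tool(
  targets=[
    [0,0,0,0.0015,0],
    [0,0,0,0.003,0],
    [0,0,0,0.0045,0],
  ],
)

```text
time_s: 12.52
tool_pos: [0.4589, 0.0393, 0.1533]
tool_rot: [180.0, -0.0, 41.5]
force: [0.6, 0.6, -4.0]
grip_width: 0.0106
```

Expected contact is near 0.1507.

>>> servo_tool(
  targets=[
    [0,0,0,0.001,0],
    [0,0,0,0.002,0],
    [0,0,0,0.003,0],
  ],
)

```text
time_s: 12.9
tool_pos: [0.4589, 0.0395, 0.1505]
tool_rot: [180.0, -0.0, 41.5]
force: [-1.6, 0.5, 1.4]
grip_width: 0.0108
```

>>> servo_tool(
  targets=[
    [30,0,0,0,0],
    [30,0,0,0,0],
    [30,0,0,0,0],
    [60,0,0,0,0],
    [60,0,0,0,0],
  ],
)

```text
time_s: 13.52
tool_pos: [0.4588, 0.0393, 0.1502]
tool_rot: [180.0, -0.0, 41.5]
force: [0.0, 0.3, -0.3]
grip_width: 0.0388
```

>>> servo_tool(
  targets=[
    [60,0,0,-0.02,0],
    [60,0,0,-0.05,0],
    [60,0,0,-0.1,0],
    [40,0,0,-0.15,0],
    [20,0,0,-0.17,0],
  ],
)

```text
time_s: 14.15
tool_pos: [0.4599, 0.0395, 0.3234]
tool_rot: [179.8, -0.2, 41.5]
force: [-0.7, 0.5, 0.2]
grip_width: 0.0394
```

Run:
```python
from h import *
np.set_printoptions(precision=4,suppress=True)
o=monitor.get_obs();print(o["tool_pos"],o["force"],o["wrist_torque"],o["grip_width"])
t=np.array([.459,.0395])
for n in ["side","top"]:
    c=imaging.read_camera(n);np.savez(f"{n}8.npz",**c)
    cv2.imwrite(f"pics/{n}8.png",c["frame"])
    p=cloud(c).reshape(-1,3)[c["depth"].ravel()>0]
    q=p[(np.hypot(p[:,0]-t[0],p[:,1]-t[1])<.06)&(p[:,2]>.19)&(p[:,2]<.21)];print('bar',len(q),q.mean(0),q.max(0))
    for l in ("screw","wheel_window"):
        for r in pinpoint(n,l)[:3]: print(l,r,W(c,r["at"],z=.2185))
```

```text
[0.4599 0.0395 0.3234] [-0.7168  0.4905  0.2194] [ 0.0203 -0.0277  0.0088] 0.03942290227500201
bar 185 [0.457  0.0363 0.1991] [0.492  0.0653 0.2051]
screw {'at': [267.8, 254.1], 'confidence': 0.94} [ 0.5546 -0.2042  0.2185]
wheel_window {'at': [287.4, 271.0], 'confidence': 0.77} [ 0.578  -0.249   0.2185]<stdin>:9: RuntimeWarning: Mean of empty slice.
  ret = um.true_divide(
Traceback (most recent call last):
ValueError: zero-size array to reduction operation maximum which has no identity
```

View pics/side8.png

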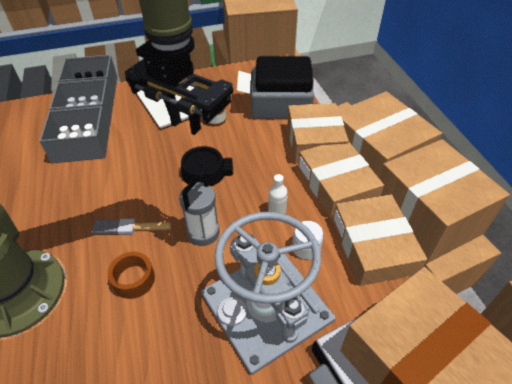

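View pics/top8.png

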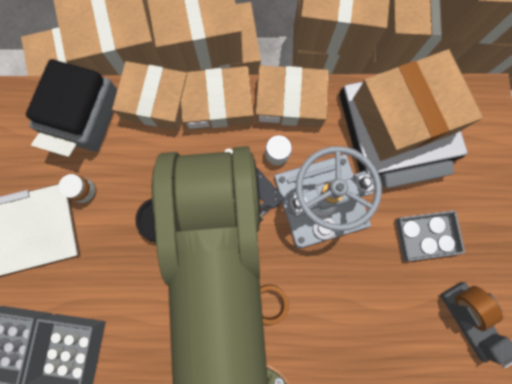

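Run:
```python
from h import *
np.set_printoptions(precision=3,suppress=True,linewidth=170)
t=np.array([.4599,.0395,.3234]);y=np.radians(41.5)
X=np.array([np.cos(y),np.sin(y),0]);Y=np.array([np.sin(y),-np.cos(y),0])
c=dict(np.load("side8.npz"))
p=cloud(c).reshape(-1,3)[c["depth"].ravel()>0]
d=p-t; q=np.stack([d@X,d@Y,d[:,2]],1)
m=(abs(q[:,0])<.08)&(abs(q[:,1])<.13)&(q[:,2]>-.03)&(q[:,2]<.2)
q=q[m]
for a in np.arange(0,.16,.01):
    s=q[(q[:,2]>=a)&(q[:,2]<a+.01)]
    if len(s): print(round(a,2),len(s),np.percentile(s[:,0],[2,50,98]),np.percentile(s[:,1],[2,50,98]))
cv2.imwrite("pics/side9.png",cv2.resize(c["frame"][30:140,110:260],None,fx=5,fy=5))
c=dict(np.load("side4.npz"));t=np.array([.5039,.2594,.274])
p=cloud(c).reshape(-1,3)[c["depth"].ravel()>0]
d=p-t; q=np.stack([d@X,d@Y,d[:,2]],1)
q=q[(abs(q[:,0])<.08)&(abs(q[:,1])<.13)&(q[:,2]>-.03)&(q[:,2]<.2)]
for a in np.arange(0,.16,.01):
    s=q[(q[:,2]>=a)&(q[:,2]<a+.01)]
    if len(s): print(round(a,2),len(s),np.percentile(s[:,0],[2,50,98]),np.percentile(s[:,1],[2,50,98]))
```

```text
0.02 2 [-0.002  0.004  0.01 ] [-0.02   0.004  0.027]
0.03 84 [-0.011 -0.004  0.01 ] [-0.027 -0.018  0.03 ]
0.04 90 [-0.011 -0.004  0.011] [-0.027  0.021  0.03 ]
0.05 85 [-0.011 -0.004  0.01 ] [-0.026 -0.018  0.032]
0.06 86 [-0.012 -0.008  0.01 ] [-0.03   0.002  0.033]
0.07 82 [-0.011 -0.009  0.005] [-0.032 -0.019  0.036]
0.08 42 [-0.011 -0.009  0.01 ] [-0.035 -0.024  0.037]
0.09 29 [-0.027 -0.001  0.009] [-0.079 -0.024  0.065]
0.1 289 [-0.038 -0.023  0.031] [-0.082  0.052  0.088]
0.11 509 [-0.038 -0.032  0.028] [-0.08   0.01   0.088]
0.12 601 [-0.038 -0.024  0.025] [-0.082  0.032  0.094]
0.13 542 [-0.038 -0.025  0.025] [-0.085  0.026  0.096]
0.14 1205 [-0.036 -0.014  0.032] [-0.091  0.038  0.095]
0.15 290 [-0.025 -0.021  0.023] [-0.046  0.001  0.018]
0.02 1 [-0.005 -0.005 -0.005] [-0.005 -0.005 -0.005]
0.03 37 [-0.011 -0.007  0.01 ] [-0.008  0.009  0.011]
0.04 46 [-0.011 -0.007  0.012] [-0.008  0.009  0.012]
0.05 45 [-0.011 -0.008  0.011] [-0.007  0.009  0.013]
0.06 47 [-0.011 -0.008  0.011] [-0.01   0.009  0.015]
0.07 51 [-0.011 -0.009  0.01 ] [-0.012  0.007  0.016]
0.08 25 [-0.012 -0.009  0.003] [-0.011  0.016  0.018]
0.09 9 [-0.025  0.004  0.018] [-0.064  0.03   0.087]
0.1 199 [-0.038 -0.015  0.033] [-0.083  0.033  0.089]
0.11 375 [-0.038 -0.031  0.032] [-0.08   0.03   0.089]
0.12 376 [-0.038 -0.024  0.03 ] [-0.082  0.02   0.095]
0.13 375 [-0.037 -0.024  0.028] [-0.084  0.028  0.097]
0.14 741 [-0.036 -0.013  0.032] [-0.09   0.029  0.096]
0.15 193 [-0.025 -0.019  0.024] [-0.047  0.001  0.019]
```

View pics/side9.png

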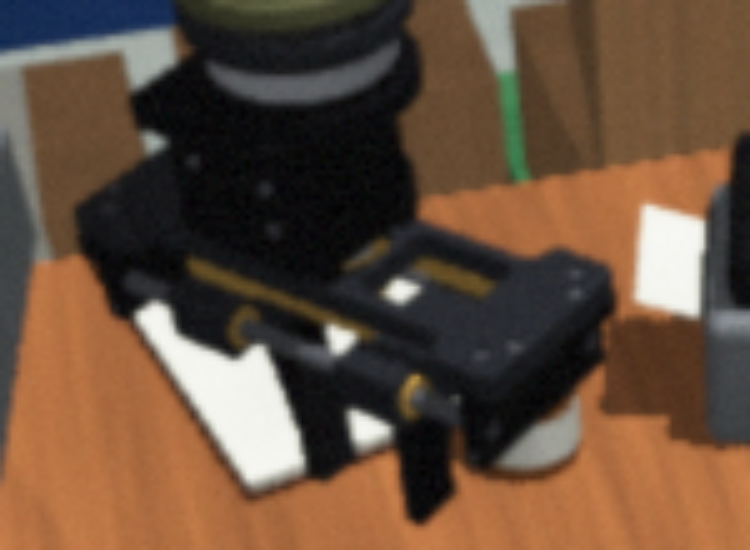

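The lantern stands upright at about (200,215), clear of the press. The whole gripper sits 30 mm higher than reported (tip at +0.030, body at +0.097), so I'll use that offset. Next, the shut fingers go into the window at 179°.

Run:
```python
from h import *
print(mv(.5005,-.2035,.29))
```

```text
[-0.1293  0.2097  0.0294  0.    ]
```

>>> servo_tool(
  targets=[
    [0,-0.026,0.042,0,0],
    [0,-0.052,0.084,0,0],
    [0,-0.08,0.13,0,0],
    [0,-0.107,0.174,0,0],
    [0,-0.129,0.21,0.02,0],
  ],
  grip_force=20,
)

```text
time_s: 14.98
tool_pos: [0.5011, -0.2058, 0.2991]
tool_rot: [180.0, 0.0, 41.4]
force: [0.9, -0.0, -0.0]
grip_width: 0.0005
```

Run:
```python
from h import *
o=monitor.get_obs();print(o["grip_width"],o["tool_pos"]);print(mv(.5005,-.2035,.24))
```

```text
0.00045124664839128894 [ 0.5010877  -0.20581721  0.29908047]
[ 0.0011 -0.0021  0.0591  0.    ]
```

>>> servo_tool(
  targets=[
    [0,0.001,-0.002,0.03,0],
    [0,0.001,-0.002,0.06,0],
    [0,0.001,-0.002,0.06,0],
  ],
)

```text
time_s: 15.35
tool_pos: [0.498, -0.2005, 0.2361]
tool_rot: [-179.6, 0.2, 41.5]
force: [1.1, -0.0, -0.0]
grip_width: 0.0006
```

```bash
cat >> h.py <<'E'
def wheel(c,A=(.5535,-.2035)):
    p=cloud(c).reshape(-1,3)[c["depth"].ravel()>0]
    r=np.hypot(p[:,0]-A[0],p[:,1]-A[1]);a=np.degrees(np.arctan2(p[:,1]-A[1],p[:,0]-A[0]))
    z=p[:,2]
    R=(abs(r-.092)<.0035)&(z>.19)&(z<.245)
    S=(r>.032)&(r<.076)&(z>.196)&(z<.232)
    e=np.exp(3j*np.radians(a[S])).mean() if S.any() else 0
    return dict(n=R.sum(),rimz=np.round(np.percentile(z[R],[50,75]),4) if R.any() else None,sp=round(np.degrees(np.angle(e))/3,1),coh=round(abs(e),2),ns=S.sum())
E
python3 - <<'E'
from h import *
print(monitor.get_obs()["tool_pos"])
print(wheel(dict(np.load("side0.npz"))),wheel(dict(np.load("side8.npz"))),wheel(dict(np.load("top0.npz"))))
c=imaging.read_camera("side");print(wheel(c))
cv2.imwrite("pics/side10.png",cv2.resize(c["frame"][150:350,180:380],None,fx=3,fy=3))
E
```

```text
[ 0.49798894 -0.20052127  0.23609398]
{'n': np.int64(1045), 'rimz': array([0.2263, 0.2271]), 'sp': np.float64(-1.1), 'coh': np.float64(0.98), 'ns': np.int64(420)} {'n': np.int64(1064), 'rimz': array([0.2263, 0.2272]), 'sp': np.float64(-1.2), 'coh': np.float64(0.98), 'ns': np.int64(419)} {'n': np.int64(741), 'rimz': array([0.2264, 0.2275]), 'sp': np.float64(-1.0), 'coh': np.float64(0.97), 'ns': np.int64(294)}
{'n': np.int64(794), 'rimz': array([0.2262, 0.227 ]), 'sp': np.float64(-1.7), 'coh': np.float64(0.98), 'ns': np.int64(312)}
```

View pics/side10.png

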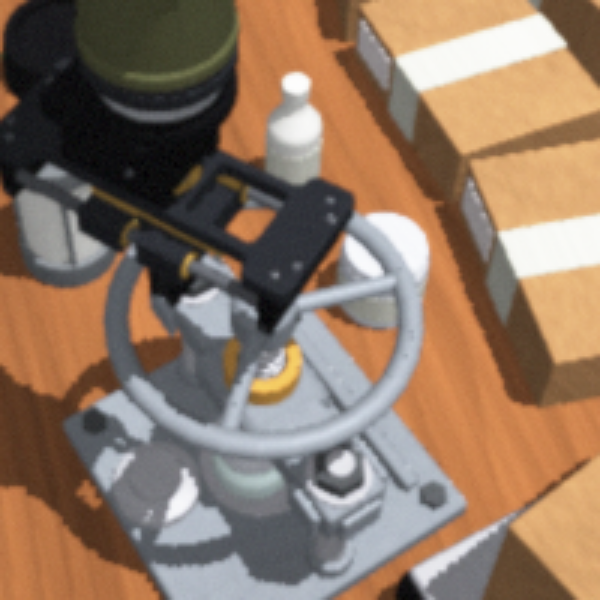

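>>> servo_tool(
  targets=[
    [0,0,0.003,0.0,0],
    [0,0,0.003,0.02,0],
    [0,0,0.003,0.04,0],
    [0,0,0.003,0.06,0],
    [0,0,0.003,0.072,0],
  ],
)

```text
time_s: 16.02
tool_pos: [0.503, -0.2038, 0.1684]
tool_rot: [179.9, -0.0, 41.5]
force: [0.4, -0.5, -0.6]
grip_width: 0.0007
```

```bash
cat >> h.py <<'E'
A=np.array([.5535,-.2035])
def st():
    o=monitor.get_obs();p=o["tool_pos"];d=p[:2]-A
    print('t',o["time_s"],'pos',np.round(p,4),'ang',round(np.degrees(np.arctan2(d[1],d[0])),1),'r',round(np.hypot(*d),4),'yaw',round(o["tool_rot"][2],1),'F',np.round(o["force"],1),'T',np.round(o["wrist_torque"],2),'w',round(o["grip_width"],4)); return o
def arc(angs,r=.053,z=.164):
    for a in angs: print(a,mv(A[0]+r*np.cos(np.radians(a)),A[1]+r*np.sin(np.radians(a)),z).tolist())
E
python3 - <<'E'
from h import *
st(); arc([190,200,210,220,230,240,250,260,270,280,290,300])
print(wheel(imaging.read_camera("side")))
E
```

```text
t 16.025 pos [ 0.503  -0.2038  0.1684] ang -179.7 r 0.0505 yaw 41.5 F [ 0.4 -0.5 -0.6] T [-0.03  0.03  0.03] w 0.0007
190 [-0.0071, 0.0056, 0.0044, 0.0]
200 [-0.0113, 0.0138, 0.0044, 0.0]
210 [-0.0139, 0.0227, 0.0044, 0.0]
220 [-0.0149, 0.0319, 0.0044, 0.0]
230 [-0.0143, 0.0411, 0.0044, 0.0]
240 [-0.0122, 0.0501, 0.0044, 0.0]
250 [-0.0085, 0.0586, 0.0044, 0.0]
260 [-0.0034, 0.0663, 0.0044, 0.0]
270 [0.003, 0.073, 0.0044, 0.0]
280 [0.0104, 0.0784, 0.0044, 0.0]
290 [0.0187, 0.0826, 0.0044, 0.0]
300 [0.0275, 0.0852, 0.0044, 0.0]
{'n': np.int64(848), 'rimz': array([0.2263, 0.2271]), 'sp': np.float64(-5.1), 'coh': np.float64(0.54), 'ns': np.int64(223)}
```

>>> servo_tool(
  targets=[
    [0,-0.007,0.0056,0.004,0],
    [0,-0.0113,0.0138,0.004,0],
    [0,-0.0139,0.0227,0.004,0],
    [0,-0.0149,0.0319,0.004,0],
    [0,-0.0143,0.0411,0.004,0],
  ],
)

```text
time_s: 16.7
tool_pos: [0.5191, -0.2424, 0.1643]
tool_rot: [-179.8, -0.0, 41.5]
force: [-2.0, 4.5, 1.7]
grip_width: 0.0004
```

Run:
```python
from h import *
st(); 
for n in ("side","top"): print(wheel(imaging.read_camera(n)))
st(); arc([236,242,248,254,260,266])
```

```text
t 16.7 pos [ 0.5191 -0.2424  0.1643] ang -131.5 r 0.052 yaw 41.5 F [-2.   4.5  1.7] T [0.75 0.4  0.04] w 0.0004
{'n': np.int64(691), 'rimz': array([0.2263, 0.2272]), 'sp': np.float64(6.5), 'coh': np.float64(0.9), 'ns': np.int64(214)}
{'n': np.int64(483), 'rimz': array([0.2267, 0.2277]), 'sp': np.float64(14.3), 'coh': np.float64(0.97), 'ns': np.int64(206)}
t 16.8 pos [ 0.5198 -0.2444  0.1641] ang -129.4 r 0.053 yaw 41.5 F [-0.3 -0.1 -0.5] T [-0.08 -0.04 -0.04] w 0.0007
236 [0.001, 0.0049, 0.0001, 0.0]
242 [0.0027, 0.0102, 0.0001, 0.0]
248 [0.0049, 0.0153, 0.0001, 0.0]
254 [0.0076, 0.0201, 0.0001, 0.0]
260 [0.0109, 0.0247, 0.0001, 0.0]
266 [0.0145, 0.0288, 0.0001, 0.0]
```

>>> servo_tool(
  targets=[
    [0,0.001,0.005,0,0],
    [0,0.0027,0.0102,0,0],
    [0,0.005,0.0153,0,0],
    [0,0.0076,0.02,0,0],
    [0,0.011,0.0247,0,0],
  ],
)

```text
time_s: 17.42
tool_pos: [0.5437, -0.2555, 0.1641]
tool_rot: [-180.0, 0.0, 41.4]
force: [-3.5, 0.8, -0.3]
grip_width: 0.0005
```

```bash
cat >> h.py <<'E'
def step(angs,r=.053,z=.164,cams=("top",)):
    st()
    for n in cams:
        print(n,wheel(imaging.read_camera(n)))
    arc(angs,r,z)
E
python3 - <<'E'
from h import *
step([266,272,278,284,290,296],cams=("side","top"))
E
```

```text
t 17.425 pos [ 0.5437 -0.2555  0.1641] ang -100.7 r 0.053 yaw 41.4 F [-3.5  0.8 -0.3] T [0.25 0.58 0.05] w 0.0005
side {'n': np.int64(542), 'rimz': array([0.227 , 0.2278]), 'sp': np.float64(34.3), 'coh': np.float64(0.76), 'ns': np.int64(122)}
top {'n': np.int64(581), 'rimz': array([0.2273, 0.2282]), 'sp': np.float64(43.4), 'coh': np.float64(0.97), 'ns': np.int64(154)}
266 [0.0033, 0.0038, 0.0002, 0.0]
272 [0.0074, 0.0075, 0.0002, 0.0]
278 [0.0119, 0.0108, 0.0002, 0.0]
284 [0.0166, 0.0136, 0.0002, 0.0]
290 [0.0217, 0.0159, 0.0002, 0.0]
296 [0.0269, 0.0177, 0.0002, 0.0]
```

>>> servo_tool(
  targets=[
    [0,0.0033,0.0038,0,0],
    [0,0.0074,0.0075,0,0],
    [0,0.0119,0.0108,0,0],
    [0,0.0166,0.0136,0,0],
    [0,0.0217,0.0159,0,0],
  ],
)

```text
time_s: 18.15
tool_pos: [0.5707, -0.2528, 0.1641]
tool_rot: [180.0, 0.0, 41.5]
force: [-2.6, -0.3, -0.2]
grip_width: 0.0006
```

Run:
```python
from h import *
step([296,302,308,314,320],cams=("side","top"))
```

```text
t 18.15 pos [ 0.5707 -0.2528  0.1641] ang -70.8 r 0.0522 yaw 41.5 F [-2.6 -0.3 -0.2] T [-0.02  0.53 -0.05] w 0.0006
side {'n': np.int64(719), 'rimz': array([0.2275, 0.2282]), 'sp': np.float64(-56.8), 'coh': np.float64(0.78), 'ns': np.int64(220)}
top {'n': np.int64(613), 'rimz': array([0.2276, 0.2287]), 'sp': np.float64(-51.4), 'coh': np.float64(0.97), 'ns': np.int64(165)}
296 [0.0043, 0.0024, 0.0003, 0.0]
302 [0.0097, 0.0036, 0.0003, 0.0]
308 [0.0152, 0.0043, 0.0003, 0.0]
314 [0.0208, 0.0043, 0.0003, 0.0]
320 [0.0263, 0.0038, 0.0003, 0.0]
```

>>> servo_tool(
  targets=[
    [0,0.0043,0.0024,0,0],
    [0,0.0097,0.0036,0,0],
    [0,0.0152,0.0043,0,0],
    [0,0.0208,0.0043,0,0],
  ],
)

```text
time_s: 18.75
tool_pos: [0.589, -0.2423, 0.1641]
tool_rot: [180.0, 0.0, 41.5]
force: [-3.6, -1.6, 0.4]
grip_width: 0.0005
```

Run:
```python
from h import *
step([320,326,332,338,344],cams=("side","top"))
```

```text
t 18.75 pos [ 0.589  -0.2423  0.1641] ang -47.5 r 0.0526 yaw 41.5 F [-3.6 -1.6  0.4] T [-0.41  0.72  0.03] w 0.0005
side {'n': np.int64(710), 'rimz': array([0.2277, 0.2285]), 'sp': np.float64(-33.7), 'coh': np.float64(0.7), 'ns': np.int64(243)}
top {'n': np.int64(614), 'rimz': array([0.2278, 0.2291]), 'sp': np.float64(-25.6), 'coh': np.float64(0.98), 'ns': np.int64(181)}
320 [0.005, 0.0001, 0.0003, 0.0]
326 [0.0104, -0.001, 0.0003, 0.0]
332 [0.0157, -0.0027, 0.0003, 0.0]
338 [0.0208, -0.0049, 0.0003, 0.0]
344 [0.0256, -0.0076, 0.0003, 0.0]
```

>>> servo_tool(
  targets=[
    [0,0.005,0,0,0],
    [0,0.0104,-0.001,0,0],
    [0,0.0157,-0.0027,0,0],
    [0,0.0208,-0.0049,0,0],
  ],
)

```text
time_s: 19.35
tool_pos: [0.6016, -0.2244, 0.1642]
tool_rot: [180.0, -0.0, 41.5]
force: [-2.6, -3.2, 0.9]
grip_width: 0.0007
```

Run:
```python
from h import *
step([338,344,350,356,362],cams=("side","top"))
```

```text
t 19.35 pos [ 0.6016 -0.2244  0.1642] ang -23.5 r 0.0525 yaw 41.5 F [-2.6 -3.2  0.9] T [-0.52  0.41  0.04] w 0.0007
side {'n': np.int64(712), 'rimz': array([0.2279, 0.2286]), 'sp': np.float64(-6.9), 'coh': np.float64(0.74), 'ns': np.int64(334)}
top {'n': np.int64(453), 'rimz': array([0.2282, 0.2291]), 'sp': np.float64(-1.3), 'coh': np.float64(0.98), 'ns': np.int64(191)}
338 [-0.0003, 0.0007, 0.0003, 0.0]
344 [0.0046, -0.002, 0.0003, 0.0]
350 [0.0091, -0.0053, 0.0003, 0.0]
356 [0.0132, -0.0089, 0.0003, 0.0]
362 [0.017, -0.013, 0.0003, 0.0]
```

>>> servo_tool(
  targets=[
    [0,0.0023,-0.0005,0,0],
    [0,0.0046,-0.002,0,0],
    [0,0.007,-0.0036,0,0],
    [0,0.0091,-0.0053,0,0],
  ],
)

```text
time_s: 19.95
tool_pos: [0.6044, -0.2149, 0.1641]
tool_rot: [180.0, 0.0, 41.4]
force: [-0.5, -2.1, 0.1]
grip_width: 0.0004
```

Run:
```python
from h import *
step([353,356,359,362,365,368],cams=("side","top"))
```

```text
t 19.95 pos [ 0.6044 -0.2149  0.1641] ang -12.6 r 0.0521 yaw 41.4 F [-0.5 -2.1  0.1] T [-0.53  0.29  0.05] w 0.0004
side {'n': np.int64(720), 'rimz': array([0.2278, 0.2285]), 'sp': np.float64(3.5), 'coh': np.float64(0.75), 'ns': np.int64(372)}
top {'n': np.int64(415), 'rimz': array([0.228, 0.229]), 'sp': np.float64(8.4), 'coh': np.float64(0.98), 'ns': np.int64(141)}
353 [0.0035, -0.002, 0.0002, 0.0]
356 [0.0055, -0.0039, 0.0002, 0.0]
359 [0.0074, -0.0059, 0.0002, 0.0]
362 [0.0093, -0.008, 0.0002, 0.0]
365 [0.011, -0.0101, 0.0002, 0.0]
368 [0.0126, -0.0124, 0.0002, 0.0]
```

>>> servo_tool(
  targets=[
    [0,0.0035,-0.002,0,0],
    [0,0.0055,-0.0039,0,0],
    [0,0.0074,-0.0059,0,0],
    [0,0.0093,-0.008,0,0],
    [0,0.011,-0.0101,0,0],
  ],
)

```text
time_s: 20.68
tool_pos: [0.606, -0.2, 0.1642]
tool_rot: [180.0, 0.0, 41.5]
force: [0.5, -3.2, -0.4]
grip_width: 0.0003
```

Run:
```python
from h import *
step([368,371,374,377,380,384],cams=("side","top"))
```

```text
t 20.675 pos [ 0.606  -0.2     0.1642] ang 3.8 r 0.0526 yaw 41.5 F [ 0.5 -3.2 -0.4] T [-0.57  0.1  -0.01] w 0.0003
side {'n': np.int64(759), 'rimz': array([0.2226, 0.2234]), 'sp': np.float64(18.0), 'coh': np.float64(0.81), 'ns': np.int64(405)}
top {'n': np.int64(333), 'rimz': array([0.2228, 0.2238]), 'sp': np.float64(21.2), 'coh': np.float64(0.98), 'ns': np.int64(100)}
368 [0.0021, -0.0025, 0.0002, 0.0]
371 [0.0036, -0.0049, 0.0002, 0.0]
374 [0.0049, -0.0073, 0.0002, 0.0]
377 [0.0062, -0.0098, 0.0002, 0.0]
380 [0.0072, -0.0124, 0.0002, 0.0]
384 [0.0085, -0.0158, 0.0002, 0.0]
```

The rim dropped from 0.228 to 0.2227, so the screw has dropped about 140° back. Its height at the start reads as 3.7 mm. Now forward: first free play clockwise, then push.

Run:
```python
from h import *
o=st();arc([352,338,324,310,297],z=.163)
for n in("side0","top0"):
    c=dict(np.load(n+".npz"));p=cloud(c).reshape(-1,3)[c["depth"].ravel()>0]
    u=np.array([.66,-.75]);v=np.array([.75,.66]);d=p[:,:2]-A
    m=(d@u>.105)&(d@u<.22)&(abs(d@v)<.06)&(p[:,2]>.05)&(p[:,2]<.5)
    q=p[m];print(n,m.sum(), (q.max(0),q.mean(0)) if m.any() else '')
```

```text
t 20.775 pos [ 0.6061 -0.1994  0.1642] ang 4.4 r 0.0527 yaw 41.5 F [-0.3 -0.9  0.9] T [-0.32  0.06 -0.03] w 0.0003
352 [-0.0076, 0.0085, 0.0012, 0.0]
338 [-0.0184, 0.0157, 0.0012, 0.0]
324 [-0.0306, 0.02, 0.0012, 0.0]
310 [-0.0435, 0.0212, 0.0012, 0.0]
297 [-0.0553, 0.0195, 0.0012, 0.0]
side0 2090 (array([ 0.74209782, -0.29367165,  0.18667583]), array([ 0.6629871 , -0.36045962,  0.11227589]))
top0 1639 (array([ 0.7422668 , -0.30333395,  0.18630132]), array([ 0.6863697 , -0.34838515,  0.11435548]))
```

>>> servo_tool(
  targets=[
    [0,-0.0076,0.0085,0.001,0],
    [0,-0.0184,0.0157,0.001,0],
    [0,-0.0306,0.02,0.001,0],
    [0,-0.0435,0.0212,0.001,0],
    [0,-0.0553,0.0195,0.001,0],
  ],
)

```text
time_s: 21.4
tool_pos: [0.5766, -0.252, 0.1631]
tool_rot: [-180.0, 0.0, 41.4]
force: [1.0, 0.2, 0.5]
grip_width: 0.0008
```

Run:
```python
from h import *
step([288,279,270,261,252],z=.163)
```

```text
t 21.4 pos [ 0.5766 -0.252   0.1631] ang -64.5 r 0.0537 yaw 41.4 F [1.  0.2 0.5] T [-0.03  0.   -0.01] w 0.0008
top {'n': np.int64(601), 'rimz': array([0.2229, 0.2239]), 'sp': np.float64(23.5), 'coh': np.float64(0.97), 'ns': np.int64(196)}
288 [-0.0043, -0.003, 0.0002, 0.0]
279 [-0.0117, -0.0069, 0.0002, 0.0]
270 [-0.0183, -0.0119, 0.0002, 0.0]
261 [-0.0241, -0.0178, 0.0002, 0.0]
252 [-0.0289, -0.0246, 0.0002, 0.0]
```

>>> servo_tool(
  targets=[
    [0,-0.0043,-0.003,0,0],
    [0,-0.0117,-0.0069,0,0],
    [0,-0.0183,-0.0119,0,0],
    [0,-0.0241,-0.0178,0,0],
    [0,-0.0289,-0.0246,0,0],
  ],
)

```text
time_s: 22.08
tool_pos: [0.5392, -0.2519, 0.1634]
tool_rot: [180.0, 0.0, 41.5]
force: [2.4, 0.0, 0.6]
grip_width: 0.0006
```

Run:
```python
from h import *
step([244,235,226,217,208,199,190],z=.163)
```

```text
t 22.075 pos [ 0.5392 -0.2519  0.1634] ang -106.5 r 0.0505 yaw 41.5 F [2.4 0.  0.6] T [-0.05 -0.5  -0.06] w 0.0006
top {'n': np.int64(538), 'rimz': array([0.2225, 0.2236]), 'sp': np.float64(-5.2), 'coh': np.float64(0.97), 'ns': np.int64(190)}
244 [-0.0052, -0.0054, 0.0003, 0.0]
235 [-0.0078, -0.0133, 0.0003, 0.0]
226 [-0.0091, -0.0215, 0.0003, 0.0]
217 [-0.0091, -0.0299, 0.0003, 0.0]
208 [-0.0078, -0.0381, 0.0003, 0.0]
199 [-0.0052, -0.046, 0.0003, 0.0]
190 [-0.0014, -0.0534, 0.0003, 0.0]
```

>>> servo_tool(
  targets=[
    [0,-0.0052,-0.0054,0,0],
    [0,-0.0078,-0.0133,0,0],
    [0,-0.0091,-0.0215,0,0],
    [0,-0.0091,-0.03,0,0],
    [0,-0.0078,-0.038,0,0],
  ],
)

```text
time_s: 22.75
tool_pos: [0.508, -0.2284, 0.1632]
tool_rot: [180.0, 0.0, 41.5]
force: [1.6, -1.8, 0.3]
grip_width: 0.0007
```

Run:
```python
from h import *
step([200,190,180,170,160,150],z=.1625)
```

```text
t 22.75 pos [ 0.508  -0.2284  0.1632] ang -151.4 r 0.0519 yaw 41.5 F [ 1.6 -1.8  0.3] T [-0.51 -0.47 -0.03] w 0.0007
top {'n': np.int64(388), 'rimz': array([0.2217, 0.2227]), 'sp': np.float64(-50.5), 'coh': np.float64(0.98), 'ns': np.int64(191)}
200 [0.0008, -0.0063, 0.0006, 0.0]
190 [0.0049, -0.0146, 0.0006, 0.0]
180 [0.0104, -0.022, 0.0006, 0.0]
170 [0.0171, -0.0284, 0.0006, 0.0]
160 [0.0248, -0.0335, 0.0006, 0.0]
150 [0.0333, -0.0371, 0.0006, 0.0]
```

>>> servo_tool(
  targets=[
    [0,0.0008,-0.0063,0,0],
    [0,0.0049,-0.0146,0,0],
    [0,0.0104,-0.022,0.0005,0],
    [0,0.0171,-0.0284,0.0005,0],
    [0,0.0248,-0.0335,0.0005,0],
  ],
)

```text
time_s: 23.42
tool_pos: [0.5046, -0.1861, 0.1624]
tool_rot: [-180.0, 0.0, 41.5]
force: [-0.8, -1.6, -0.1]
grip_width: 0.0004
```

Run:
```python
from h import *
step([150,140,130,120,110,100],z=.162)
```

```text
t 23.425 pos [ 0.5046 -0.1861  0.1624] ang 160.4 r 0.0519 yaw 41.5 F [-0.8 -1.6 -0.1] T [-0.51  0.01 -0.02] w 0.0004
top {'n': np.int64(305), 'rimz': array([0.2211, 0.2221]), 'sp': np.float64(24.1), 'coh': np.float64(0.98), 'ns': np.int64(97)}
150 [0.0065, -0.0037, 0.0005, 0.0]
140 [0.0155, -0.0058, 0.0005, 0.0]
130 [0.0247, -0.0064, 0.0005, 0.0]
120 [0.0339, -0.0053, 0.0005, 0.0]
110 [0.0427, -0.0027, 0.0005, 0.0]
100 [0.051, 0.0015, 0.0005, 0.0]
```

>>> servo_tool(
  targets=[
    [0,0.0065,-0.0037,0,0],
    [0,0.0155,-0.0058,0,0],
    [0,0.0247,-0.0064,0.0005,0],
    [0,0.0339,-0.0053,0.0005,0],
    [0,0.0427,-0.0027,0.0005,0],
  ],
)

```text
time_s: 24.1
tool_pos: [0.5354, -0.1557, 0.162]
tool_rot: [-179.9, 0.0, 41.5]
force: [-3.2, -1.1, 1.3]
grip_width: 0.0007
```

Run:
```python
from h import *
step([100,90,80,70,60,50],z=.1615)
```

```text
t 24.1 pos [ 0.5354 -0.1557  0.162 ] ang 110.7 r 0.0511 yaw 41.5 F [-3.2 -1.1  1.3] T [-0.37  0.43 -0.04] w 0.0007
top {'n': np.int64(182), 'rimz': array([0.2203, 0.2213]), 'sp': np.float64(0.0), 'coh': 0, 'ns': np.int64(0)}
100 [0.0077, 0.0025, 0.0005, 0.0]
90 [0.0151, 0.008, 0.0005, 0.0]
80 [0.0215, 0.0147, 0.0005, 0.0]
70 [0.0265, 0.0224, 0.0005, 0.0]
60 [0.0302, 0.0309, 0.0005, 0.0]
50 [0.0324, 0.0399, 0.0005, 0.0]
```

>>> servo_tool(
  targets=[
    [0,0.0077,0.0025,0,0],
    [0,0.0151,0.008,0,0],
    [0,0.0215,0.0147,0.0005,0],
    [0,0.0265,0.0224,0.0005,0],
    [0,0.0302,0.0309,0.0005,0],
  ],
)

```text
time_s: 24.78
tool_pos: [0.5789, -0.1594, 0.1616]
tool_rot: [-180.0, -0.0, 41.5]
force: [-2.9, 0.0, 1.0]
grip_width: 0.0006
```

Run:
```python
from h import *
step([50,40,30,20,10,0],z=.161,cams=("side","top"))
```

```text
t 24.775 pos [ 0.5789 -0.1594  0.1616] ang 60.0 r 0.0509 yaw 41.5 F [-2.9  0.   1. ] T [ 0.11  0.61 -0.04] w 0.0006
side {'n': np.int64(811), 'rimz': array([0.219 , 0.2198]), 'sp': np.float64(44.5), 'coh': np.float64(0.9), 'ns': np.int64(411)}
top {'n': np.int64(80), 'rimz': array([0.2199, 0.2208]), 'sp': np.float64(34.2), 'coh': np.float64(0.99), 'ns': np.int64(30)}
50 [0.004, 0.0072, 0.0006, 0.0]
40 [0.0045, 0.0164, 0.0006, 0.0]
30 [0.0035, 0.0256, 0.0006, 0.0]
20 [0.0009, 0.0345, 0.0006, 0.0]
10 [-0.0032, 0.0427, 0.0006, 0.0]
0 [-0.0087, 0.0502, 0.0006, 0.0]
```

>>> servo_tool(
  targets=[
    [0,0.004,0.0072,0,0],
    [0,0.0045,0.0164,0,0],
    [0,0.0035,0.0256,0.0005,0],
    [0,0.001,0.0345,0.0005,0],
    [0,-0.0032,0.0427,0.0005,0],
  ],
)

```text
time_s: 25.5
tool_pos: [0.6048, -0.1941, 0.1611]
tool_rot: [180.0, -0.0, 41.5]
force: [-0.6, 2.6, -0.5]
grip_width: 0.0003
```

Run:
```python
from h import *
step([0,-10,-20,-30,-40],z=.1605,cams=("side","top"))
```

```text
t 25.5 pos [ 0.6048 -0.1941  0.1611] ang 10.4 r 0.0521 yaw 41.5 F [-0.6  2.6 -0.5] T [ 0.46  0.23 -0.04] w 0.0003
side {'n': np.int64(771), 'rimz': array([0.2181, 0.2189]), 'sp': np.float64(-10.7), 'coh': np.float64(0.93), 'ns': np.int64(470)}
top {'n': np.int64(306), 'rimz': array([0.2184, 0.2194]), 'sp': np.float64(-17.5), 'coh': np.float64(0.98), 'ns': np.int64(67)}
0 [-0.0034, 0.0064, 0.0008, 0.0]
-10 [-0.01, 0.0128, 0.0008, 0.0]
-20 [-0.0177, 0.0179, 0.0008, 0.0]
-30 [-0.0262, 0.0216, 0.0008, 0.0]
-40 [-0.0352, 0.0238, 0.0008, 0.0]
```

>>> servo_tool(
  targets=[
    [0,-0.0034,0.0064,0,0],
    [0,-0.01,0.0128,0,0],
    [0,-0.0177,0.0179,0.0005,0],
    [0,-0.0262,0.0216,0.0005,0],
    [0,-0.0352,0.0238,0.0005,0],
  ],
)

```text
time_s: 26.22
tool_pos: [0.5936, -0.2352, 0.1607]
tool_rot: [180.0, -0.0, 41.5]
force: [2.4, 2.7, 1.0]
grip_width: 0.0006
```

Run:
```python
from h import *
step([-48,-56,-62,-68,-72,-76,-80],z=.1605,cams=("side","top"))
```

```text
t 26.225 pos [ 0.5936 -0.2352  0.1607] ang -38.4 r 0.0511 yaw 41.5 F [2.4 2.7 1. ] T [ 0.66 -0.33  0.01] w 0.0006
side {'n': np.int64(703), 'rimz': array([0.2173, 0.2181]), 'sp': np.float64(-58.2), 'coh': np.float64(0.97), 'ns': np.int64(343)}
top {'n': np.int64(554), 'rimz': array([0.2176, 0.2187]), 'sp': np.float64(54.5), 'coh': np.float64(0.97), 'ns': np.int64(161)}
-48 [-0.006, 0.0015, 0.0003, 0.0]
-56 [-0.0134, 0.0011, 0.0003, 0.0]
-62 [-0.0188, 0.0001, 0.0003, 0.0]
-68 [-0.0242, -0.0014, 0.0003, 0.0]
-72 [-0.0276, -0.0028, 0.0003, 0.0]
-76 [-0.031, -0.0044, 0.0003, 0.0]
-80 [-0.0342, -0.0062, 0.0003, 0.0]
```

>>> servo_tool(
  targets=[
    [0,-0.006,0.0015,0,0],
    [0,-0.0134,0.0011,0,0],
    [0,-0.0188,0,0,0],
    [0,-0.0242,-0.0014,0,0],
    [0,-0.0276,-0.0028,0,0],
  ],
)

```text
time_s: 26.95
tool_pos: [0.5706, -0.2518, 0.1608]
tool_rot: [180.0, 0.0, 41.4]
force: [2.4, 0.8, 0.1]
grip_width: 0.0003
```

Run:
```python
from h import *
step([-74,-76,-78,-80,-50,-41],z=.1605,cams=("side","top"))
```

```text
t 26.95 pos [ 0.5706 -0.2518  0.1608] ang -70.6 r 0.0512 yaw 41.4 F [2.4 0.8 0.1] T [ 0.15 -0.43 -0.03] w 0.0003
side {'n': np.int64(689), 'rimz': array([0.2167, 0.2176]), 'sp': np.float64(30.0), 'coh': np.float64(0.94), 'ns': np.int64(207)}
top {'n': np.int64(603), 'rimz': array([0.217 , 0.2181]), 'sp': np.float64(26.2), 'coh': np.float64(0.97), 'ns': np.int64(193)}
-74 [-0.003, 0.0004, 0.0002, 0.0]
-76 [-0.0047, -0.0004, 0.0002, 0.0]
-78 [-0.0063, -0.0013, 0.0002, 0.0]
-80 [-0.0079, -0.0023, 0.0002, 0.0]
-50 [0.0184, 0.0055, 0.0002, 0.0]
-41 [0.0267, 0.005, 0.0002, 0.0]
```

>>> servo_tool(
  targets=[
    [0,-0.003,0.0004,0,0],
    [0,-0.0055,-0.0008,0,0],
    [0,-0.0075,-0.002,0,0],
    [0,-0.0075,-0.002,0,0],
  ],
)

```text
time_s: 27.55
tool_pos: [0.5635, -0.2551, 0.1606]
tool_rot: [-180.0, 0.1, 41.5]
force: [0.4, 1.0, -0.3]
grip_width: 0.0006
```

Run:
```python
from h import *
step([-70,-60,-50,-41],z=.1605,cams=("side","top"))
for n in("side0","top0"):
    c=dict(np.load(n+".npz"));p=cloud(c).reshape(-1,3)[c["depth"].ravel()>0]
    d=p[:,:2]-A
    for ph in (319,311.5,75,60,199,185):
        f=np.radians(ph);u=np.array([np.cos(f),np.sin(f)]);v=np.array([-u[1],u[0]])
        m=(d@u>.105)&(d@u<.15)&(abs(d@v)<.02)&(p[:,2]<.5); q=p[m,2]
        m2=(d@u>-.01)&(d@u<.2)&(abs(d@v)<.05)&(p[:,2]<.5)
        print(n,ph,m.sum(),q.max() if m.any() else '',p[m2,2].max())
```

```text
t 27.55 pos [ 0.5635 -0.2551  0.1606] ang -79.0 r 0.0525 yaw 41.5 F [ 0.4  1.  -0.3] T [ 0.05 -0.19  0.03] w 0.0006
side {'n': np.int64(702), 'rimz': array([0.2166, 0.2174]), 'sp': np.float64(23.4), 'coh': np.float64(0.94), 'ns': np.int64(179)}
top {'n': np.int64(589), 'rimz': array([0.2168, 0.2177]), 'sp': np.float64(19.5), 'coh': np.float64(0.97), 'ns': np.int64(191)}
-70 [0.0071, 0.004, 0.0001, 0.0]
-60 [0.016, 0.0067, 0.0001, 0.0]
-50 [0.0252, 0.0077, 0.0001, 0.0]
-41 [0.0335, 0.0072, 0.0001, 0.0]
side0 319 375 0.026492846487456423 0.24242604355279074
side0 311.5 310 0.14116143763682465 0.24242604355279074
side0 75 0  0.24242604355279074
side0 60 68 0.033563323948821 0.24242604355279074
side0 199 409 0.022952517616076307 0.24242604355279074
side0 185 389 0.036327064109872964 0.24242604355279074
top0 319 190 0.044928382908321574 0.2420213292179969
top0 311.5 184 0.059949145483747523 0.2420213292179969
top0 75 225 0.024790958078782843 0.2420213292179969
top0 60 207 0.03662158541462368 0.2420213292179969
top0 199 217 0.02292641148956287 0.2420213292179969
top0 185 223 0.03826353367137969 0.2420213292179969
```

>>> servo_tool(
  targets=[
    [0,0.0071,0.004,0,0],
    [0,0.016,0.0067,0,0],
    [0,0.0252,0.0077,0,0],
    [0,0.03,0.0075,-0.02,0],
    [0,0.03,0.0075,-0.06,0],
  ],
  grip_force=10,
)

```text
time_s: 28.28
tool_pos: [0.591, -0.2387, 0.2191]
tool_rot: [-179.7, 0.1, 41.6]
force: [-0.2, -0.8, -0.3]
grip_width: 0.0005
```

Run:
```python
from h import *
st(); print(mv(.6145,-.2724,.24)); 
for n in ("side","top"): print(wheel(imaging.read_camera(n)))
```

```text
t 28.275 pos [ 0.591  -0.2387  0.2191] ang -43.2 r 0.0514 yaw 41.6 F [-0.2 -0.8 -0.3] T [-0.05 -0.05 -0.02] w 0.0005
[-0.0048  0.0408 -0.0209  0.    ]
{'n': np.int64(772), 'rimz': array([0.2167, 0.2176]), 'sp': np.float64(19.8), 'coh': np.float64(0.98), 'ns': np.int64(311)}
{'n': np.int64(599), 'rimz': array([0.2169, 0.2179]), 'sp': np.float64(18.5), 'coh': np.float64(0.98), 'ns': np.int64(202)}
```

>>> servo_tool(
  targets=[
    [60,0,0,-0.02,0],
    [60,-0.0025,0.02,-0.021,0],
    [60,-0.005,0.041,-0.021,0],
    [60,-0.005,0.041,-0.021,0],
    [60,-0.005,0.041,-0.021,0],
  ],
)

```text
time_s: 29.0
tool_pos: [0.6148, -0.2732, 0.2411]
tool_rot: [-179.9, -0.0, 41.5]
force: [0.1, -0.4, -0.1]
grip_width: 0.0429
```

>>> servo_tool(
  targets=[
    [60,0,0,0,0],
    [60,0,0,0,0],
  ],
)

```text
time_s: 29.25
tool_pos: [0.6148, -0.2738, 0.2419]
tool_rot: [180.0, -0.0, 41.5]
force: [0.6, -0.2, 0.6]
grip_width: 0.0516
```

Run:
```python
from h import *
st(); c=imaging.read_camera("side");print(mv(.6145,-.2724,.16)); 
cv2.imwrite("pics/side11.png",cv2.resize(c["frame"][150:350,180:400],None,fx=3,fy=3))
p=cloud(c).reshape(-1,3)[c["depth"].ravel()>0]
t=monitor.get_obs()["tool_pos"];y=np.radians(41.5)
X=np.array([np.cos(y),np.sin(y),0]);Y=np.array([np.sin(y),-np.cos(y),0]);d=p-t
q=np.stack([d@X,d@Y,d[:,2]],1);q=q[(abs(q[:,0])<.03)&(abs(q[:,1])<.06)&(q[:,2]>.03)&(q[:,2]<.06)]
print(len(q),np.percentile(q,[1,99],axis=0),np.histogram(q[:,1],bins=12,range=(-.06,.06))[0])
```

```text
t 29.25 pos [ 0.6148 -0.2738  0.2419] ang -48.9 r 0.0933 yaw 41.5 F [ 0.6 -0.2  0.6] T [-0.01 -0.04 -0.03] w 0.0516
[ 0.0008 -0.0014  0.082   0.    ]
156 [[-0.01140131 -0.03378845  0.03087489]
 [ 0.00915023  0.0353572   0.05951166]] [ 0  0 25 70  0  0  0  0 20 41  0  0]
```

View pics/side11.png

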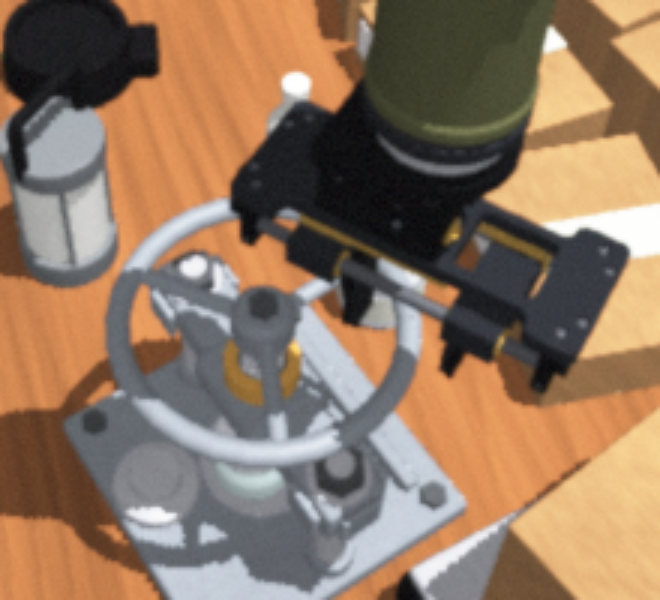

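>>> servo_tool(
  targets=[
    [60,0.0008,-0.0014,0.03,0],
    [60,0.0008,-0.0014,0.05,0],
    [60,0.0008,-0.0014,0.065,0],
    [60,0.0008,-0.0014,0.075,0],
    [60,0.0008,-0.0014,0.081,0],
  ],
)

```text
time_s: 29.92
tool_pos: [0.6146, -0.2729, 0.1603]
tool_rot: [180.0, 0.0, 41.5]
force: [0.3, 0.6, 0.8]
grip_width: 0.0522
```

Run:
```python
from h import *
st(); c=imaging.read_camera("side");st();print(mv(.6145,-.2724,.16),wheel(c)); 
cv2.imwrite("pics/side12.png",cv2.resize(c["frame"][190:310,230:390],None,fx=5,fy=5))
```

```text
t 29.925 pos [ 0.6146 -0.2729  0.1603] ang -48.6 r 0.0925 yaw 41.5 F [0.3 0.6 0.8] T [-0.04  0.03 -0.05] w 0.0522
t 29.975 pos [ 0.6143 -0.2728  0.1597] ang -48.7 r 0.0922 yaw 41.5 F [-0.6  0.4 -0.2] T [-0.02  0.03  0.04] w 0.0518
[ 0.0004 -0.0002 -0.0003  0.    ] {'n': np.int64(765), 'rimz': array([0.2166, 0.2174]), 'sp': np.float64(24.7), 'coh': np.float64(0.64), 'ns': np.int64(359)}
```

View pics/side12.png

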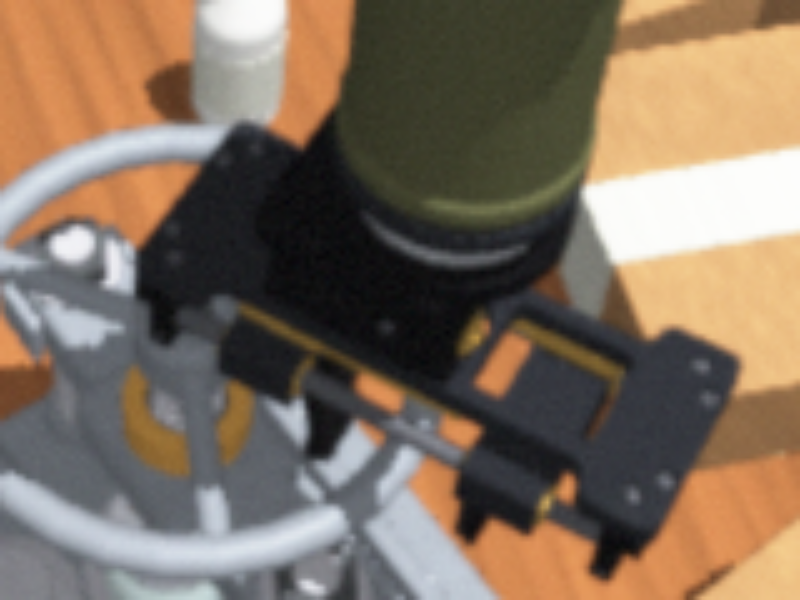

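The fingers straddle the rim: inner at (325,430), outer at (470,520), with the rim between. Closing gently.

>>> servo_tool(
  targets=[
    [30,0,0,0,0],
    [15,0,0,0,0],
    [0,0,0,0,0],
    [0,0,0,0,0],
    [0,0,0,0,0],
  ],
  grip_force=10,
)

```text
time_s: 30.6
tool_pos: [0.6138, -0.2715, 0.1608]
tool_rot: [-179.9, 0.0, 41.5]
force: [-2.6, 3.7, 3.4]
grip_width: 0.016
```

>>> servo_tool(
  targets=[
    [0,0,0,0,0],
    [0,0,0,0,0],
    [0,0,0,0,0],
  ],
)

```text
time_s: 30.98
tool_pos: [0.6138, -0.2716, 0.1608]
tool_rot: [-179.9, 0.0, 41.5]
force: [-4.7, 3.3, 2.8]
grip_width: 0.0157
```

Run:
```python
from h import *
st()
for n in ("side","top"):
    c=imaging.read_camera(n);print(wheel(c))
    cv2.imwrite(f"pics/{n}13.png",c["frame"])
    for l in ("jar","pad","tin","bottle"):
        print(l,[(r["at"],round(r["confidence"],2)) for r in pinpoint(n,l)[:1]])
st()
```

```text
t 30.975 pos [ 0.6138 -0.2716  0.1608] ang -48.4 r 0.091 yaw 41.5 F [-4.7  3.3  2.8] T [0.83 0.9  0.03] w 0.0157
{'n': np.int64(737), 'rimz': array([0.2166, 0.2174]), 'sp': np.float64(20.5), 'coh': np.float64(0.95), 'ns': np.int64(292)}
jar []
pad [([232.3, 313.1], 0.65)]
tin []
bottle [([274.8, 209.6], 0.66)]
{'n': np.int64(622), 'rimz': array([0.2168, 0.2178]), 'sp': np.float64(19.3), 'coh': np.float64(0.97), 'ns': np.int64(245)}
jar [([322.5, 200.8], 0.59)]
pad [([318.4, 226.7], 0.5)]
tin [([278.0, 153.9], 0.65)]
bottle [([232.7, 166.7], 0.78)]
t 31.475 pos [ 0.6139 -0.2716  0.1607] ang -48.4 r 0.091 yaw 41.5 F [-4.   3.   2.9] T [0.81 0.88 0.04] w 0.0156
```

View pics/side13.png

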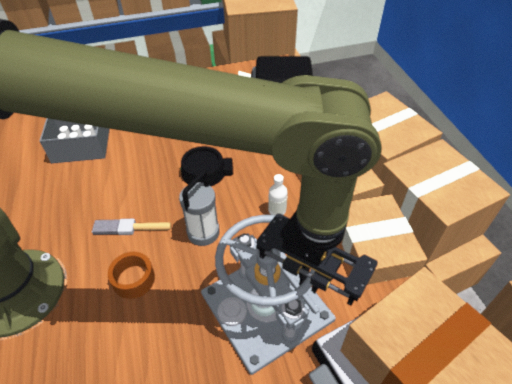

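>>> servo_tool(
  targets=[
    [0,0,-0.0006,-0.0003,0],
    [0,0,-0.0012,-0.0005,0],
    [0,0,-0.0012,-0.0005,0],
    [0,0,-0.0012,-0.0005,0],
  ],
  grip_force=12,
)

```text
time_s: 31.98
tool_pos: [0.6137, -0.2717, 0.1608]
tool_rot: [-180.0, 0.0, 41.5]
force: [-2.2, 2.5, -0.1]
grip_width: 0.0158
```

Run:
```python
from h import *
st()
for n in ("side","top"):
    c=imaging.read_camera(n);print(wheel(c))
    for l in ("lantern","lantern_handle"): print(l,[W(c,r["at"]).round(3) for r in pinpoint(n,l)[:1]])
st()
```

```text
t 31.975 pos [ 0.6137 -0.2717  0.1608] ang -48.6 r 0.091 yaw 41.5 F [-2.2  2.5 -0.1] T [0.54 0.44 0.08] w 0.0158
{'n': np.int64(736), 'rimz': array([0.2167, 0.2175]), 'sp': np.float64(20.4), 'coh': np.float64(0.95), 'ns': np.int64(288)}
lantern [array([0.451, 0.005, 0.051])]
lantern_handle [array([0.456, 0.038, 0.201])]
{'n': np.int64(612), 'rimz': array([0.2169, 0.2178]), 'sp': np.float64(19.0), 'coh': np.float64(0.97), 'ns': np.int64(250)}
lantern [array([0.439, 0.028, 0.201])]
lantern_handle [array([0.453, 0.044, 0.197])]
t 32.275 pos [ 0.6136 -0.2718  0.1609] ang -48.7 r 0.091 yaw 41.5 F [-1.5  2.6 -1.2] T [ 0.64  0.35 -0.  ] w 0.0156
```

```bash
python3 -c "
from cell import ticket; print(ticket.sign_off())"
```

```text
the job is handed in; nothing more can be done
None
```

The job is done and handed in at about 32 s. The lantern is set down beside the press, and the screw has dropped and been started forward one turn. The fingers are holding the wheel's rim.

**Lantern:** I lifted it by its handle and set it down with about 1 N of contact force. It stands upright on the bench near (0.459, 0.04), about 0.26 m from the screw's axis and clear of the base plate and wheel. My first grasp closed above the handle bar without touching it. The gripper really sits about 30 mm higher than its reported position, so I corrected for that from then on.

**Screw:** I turned the wheel with shut fingers in a window, so the screw was free to rise and fall.
- **Backward:** it rode up about 1.9 mm, then dropped about 5.3 mm somewhere between 130° and 143° back.
- **Forward:** I turned it about 364° from where I reversed. The rim came down 6.0 mm in all, and the height reads about -5.7 to -6.0 mm.

**Final hold:** the fingers grip the rim at 15.7 mm opening (16 mm bar) with 12 N. The last forces were only about 3 N, and the wheel angle and height were steady over the last pictures.

**Checks that were less certain:**
- The two cameras read the wheel angle 1–2° apart (20.4° and 19.0°).
- The exact drop angle is known only to about ±8°, which is roughly 0.13 mm of height.
- In the last pictures the pad and bottle were found by both cameras, and the jar and tin by the top camera only. All were within a few pixels of where they started, except for the first, low-confidence network guesses for the pad and jar.

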